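# Demagnetise a scraper in the bench demagnetiser

## Robot

A 6-joint arm with a two-finger parallel gripper is mounted at the origin on the work surface. World frame = base frame: x ahead of the robot, y to its left, z up, the work surface at z = 0. Lengths are in m, angles in rad, forces in N, time in s.
With the tool pointing down it reaches from about 0.4 to 0.825 m from the base axis. Payload 7 kg.
Tool frame: the origin (TCP) lies at the very end of the fingers, on their centre line; the grasp point (between the pads) lies 19 mm behind it; z points along the fingers, y is the direction in which the jaws open and shut (so a half turn about z gives the same grasp; the last joint's range is limited). The gripper opens to 85 mm and grips with 20 to 120 N. Pads are 22 mm wide; open, the fingers measure 114 mm over their backs; the gripper's body (76 mm by 85 mm) begins 54 mm behind the grasp point. The pads swing forward as they close: fully open they stand 13 mm farther back than shut.
Start: joints at [1.455, 0.359, 0.012, 0, -1.224, -0.288], TCP at [0.265, 0.621, 0.231] pointing down, gripper open.
Joint ranges: [-3.07, 3.07], [-1.43, 2.12], [-1.02, 1.25], [-3.03, 1.67], [-3.05, -0], [-3.03, 3.03]. Speed limits (rad/s): [2.39, 2.39, 3.01, 3.14, 3.14, 3.14].

## Interface

Orientations are given as a unit quaternion [w, x, y, z].
In Python, from station import get_obs, imaging, ticket gives the robot as it stands. The module is installed in compiled form; this text tells all that it offers.
- The arm moves only by the tool play_rows, never from a script. Its argument "moves" is a list of rows, each a list of 7 numbers: the shift along the tool's x, y, z in cm, then the turn, a rotation vector about the tool's x, y, z in rad, then the closure in counts, from 0 (fully open) to 255 (shut). A call has 1 to 12 rows; each row shifts and turns the commanded pose from where the row before left it, along the tool's axes as they then stand; what a row does not reach is not made up. A row lasts 1/10 s, in which the tool goes at most 50 mm and 8.59 degrees, less where a joint would pass 70% of its speed; a pose out of reach is approached as far as the arm can. A call with a gripper value outside its range is refused whole. The fingers move at their own pace and stop on an object; the grip force is fixed at half the most. Time passes only in rows, so rows that do not move let the fingers close. It gives the time, the measured TCP pose, the force and the opening at its end, in the units of the state.
- get_obs(): the state, without advancing time (a new reading comes with each control period).
- imaging.read_camera(name): name is "side" or "top"; returns (picture, depth): 420x560x3 uint8, red, green, blue; 420x560 float32, m along the optical axis (not along the pixel's ray), 0 where there is no reading.
- imaging.camera_info(name): a dict with "camera_matrix" (3x3 intrinsics, pixels), "distortion" ([k1, k2, p1, p2, k3] as OpenCV has them; the pictures are not rectified), "origin" and "attitude" of the camera in the world. Camera axes: x right, y up, looking along -z (the intrinsics and any distortion apply to the point x, -y, -z); pixel columns grow to the right and rows downward; lengths in m; the calibration is good to about 2 mm. A picture is of the moment at which its call begins. camera_info takes no time and is no camera call.
- ticket.hand_in(): hands the job in, once; it reports no verdict.
Trained networks look in the newest picture that a camera, given by its name, has taken for a name from the list of things; names that differ only in an ending like _2 or _b are one class to them, and where a whole thing is asked for, a point or a joint stands for the part that bears it (a point fixed in the world has none). Each returns a list of dicts, best first, with "p" (0 to 1); they miss things now and then, are a little off and sometimes report something else, mostly with a low value. They report only what shows in the picture. A call takes as long as a camera call. They do not tell look-alikes from the thing itself.
- imaging.find_in(query, camera): "extent" ([centre column, centre row, width, height] as shares, 0 to 1, of the picture: columns of its width, rows of its height, round what is visible of it).
The state is a dict: "t": time; "joint_positions": joint angles; "qd": joint speeds; "joint_efforts": joint torques, N m; "eef_pos": TCP position; "ee_rot": TCP orientation; "force": force on the tool from outside, world axes, zero at the start; "wrist_torque": the same for the moment, N m; "width": opening from 0.0 (shut) to 1.0 (fully open).
Only numpy, scipy, OpenCV 4.12 (cv2) and the standard library are available. Lean on these libraries where they do the work, as an engineer would, in place of code of your own. Each camera call takes 0.05 s, during which the arm holds its last target.

## Task

The scraper with the flat-sided handle has become magnetic. First slide the strength slider on the grey demagnetiser until the line on its grip is level with the tip of the wedge pointer beside the track; then take that scraper out of the wooden rack, pass its blade down through the slot in the demagnetiser's top until about half the blade is inside, and finish still holding it there by the handle, upright and not resting on the machine. Leave the slider at that setting, and leave the other tool and the things lying around where they are.

Things in the scene. Friction and masses are not known exactly. Their poses are not given: they have to be found in the camera images.
- demag: Bench demagnetiser, fixed: a grey painted steel box 170 x 220 x 110 mm (its x, y, z). Origin: centre of the underside, on the table; z up. Its 12 mm thick flat top plate, 110 mm above the table, carries a slot at x = +35 mm, y = 0 and a straight slider track (40 x 150 mm, 14 mm high) along y at x = -45 mm. It is hollow under the slot almost to the table, so nothing inside carries a blade.
- slot (a point): Centre of the slot's mouth, level with the demagnetiser's top plate. The slot is a rectangular through opening 26 mm long along this point's x and 10 mm wide along its y, through the 12 mm plate, framed by a flat dark bezel; z points up out of it. Axes as the demagnetiser's.
- fader (a joint): Strength slider: 0 to 0.100 m, growing as the grip slides towards the demagnetiser's +y; at q the grip's centre is at y = -50 mm + q in the demagnetiser's frame. It needs about 1.5 N to move and stays where it is left.
- fader_top (a point): Centre of the top of the slider's black grip, a block 28 mm (x) x 20 mm (y) x 40 mm high with a thin white line across the middle of its top, along x. The top is 164.5 mm above the table; 40 mm below it lies the track's upper face. Axes as the demagnetiser's.
- pointer_tip (a point): Upper edge of the tip of the fixed brass wedge pointer (20 mm long, 16 mm wide, 16 mm high) that stands on the top plate between track and slot, its tip against the track's +x side and pointing at it (-x); this point is 126 mm above the table. It marks the setting: the grip is right when fader_top has the same y as this point in the demagnetiser's frame. Axes as the demagnetiser's.
- rack: Wooden tool rack, fixed: block 75 x 190 x 60 mm (its x, y, z). Origin: centre of the underside, on the table. Two pockets 27 x 11 mm (x, y), 50 mm deep, at y = -50 and +50 mm; one tool stands blade down in each, in either order.
- scraper: The flat-sided scraper, loose, about 0.14 kg, standing upright in one of the rack's pockets, handle up. Origin: centre of the blade's lower end; z runs up the tool. Steel blade 24 mm (x) x 8 mm (y), from 0 to 65 mm above the origin, its lowest 6 mm tapering to 20 x 4 mm at the end; then the dark wooden handle, a rectangular block 34 mm (x) x 20 mm (y), from 65 to 127 mm. The handle is gripped across its flat sides (along y). It looks the same after a half turn about z.
- burnisher: The other tool in the rack, to be left: same blade and length, but a round turned wooden handle with a bulb 32 mm across near its top. Origin: centre of the blade's lower end, z up.
- jar: Bystander: amber glass jar with a steel cap, 68 mm across, 85 mm high. Origin: centre of its underside.
- spool: Bystander: empty wooden spool, 60 mm across, 60 mm high. Origin: centre of its underside.
- pliers: Bystander: small pliers lying flat to the left of the work, about 145 mm long (x, jaws to +x), 65 mm wide, 12 mm high. Origin: on the table under the middle, near the pivot.
Things that resemble listed ones, but are neither listed nor needed, are in the scene too. What is shaped like the scraper but blue is not meant.

How it is judged:
On the way:
1. the slider's grip is level with the pointer (within 5 mm) while the scraper still stands in the rack (y of fader_top in the frame of pointer_tip between -0.005 and 0.005 m and distance of scraper from where it was at the start of the episode below 0.03 m), for 0.2 s.
At the end, for the whole second after the job is handed in: The slider's grip is still within 5 mm of the pointer; the scraper's blade is in the slot, its lower end 18 to 47 mm below the top plate, within 4 mm of the slot's centre line in x and y, upright within 0.1 rad; the fingers hold it at rest and it presses on the machine with less than 10 N (y of fader_top in the frame of pointer_tip between -0.005 and 0.005 m and x of scraper in the frame of slot between -0.004 and 0.004 m and y of scraper in the frame of slot between -0.004 and 0.004 m and z of scraper in the frame of slot between -0.047 and -0.018 m and angle between scraper's own z axis and vertical below 0.1 rad and angle between the y axis of scraper and the y axis of slot, either way round below 0.2 rad and contact force between the fingers and scraper above 1 N and contact force between scraper and demag below 10 N and linear speed of scraper below 0.02 m/s); the arm keeps its last pose, push and grip.
It fails at once if the other tool is taken or knocked (moved over 25 mm) (distance of burnisher from where it was at the start of the episode above 0.025 m).
It fails at once if the jar is moved over 25 mm (distance of jar from where it was at the start of the episode above 0.025 m).
It fails at once if the spool is moved over 25 mm (distance of spool from where it was at the start of the episode above 0.025 m).
It fails at once if the pliers is moved over 25 mm (distance of pliers from where it was at the start of the episode above 0.025 m).
It also fails if it takes over 61 s, if anything falls off the work surface, if the arm or the gripper's body presses on something with over 40 N, if the wrist force passes 120 N, or if a joint passes its speed limit or range.

## Working session

There is one attempt and no reset: what is moved stays moved. The work goes in short steps, Python scripts to look and compute and a tool call to move; the robot and the scene stay as the last step left them, time stands still between calls to the robot, and variables do not carry over. Pictures are saved under pics/ and viewed, and the job is handed in when it is done.

Besides the shell and the picture viewer there is one more tool, called by a JSON object that holds its "api" and its "payload", one argument or row to a line. play_rows: Moves the arm, as the interface text tells. Its arguments: {"type":"object","properties":{"moves":{"type":"array","items":{"type":"array","items":{"type":"number"}}}},"required":["moves"]}

```bash
mkdir -p pics; ls
cat > h.py <<'E'
import numpy as np, cv2
from station import get_obs, imaging, ticket
from scipy.spatial.transform import Rotation as R
def rot(q): q=np.array(q); return R.from_quat([q[1],q[2],q[3],q[0]]).as_matrix()
E
python3 - <<'E'
from h import *
o=get_obs();print(o)
for c in("side","top"):
    i=imaging.camera_info(c);print(c,i)
    p,d=imaging.read_camera(c);np.savez(f"{c}0.npz",p=p,d=d)
    cv2.imwrite(f"pics/{c}0.png",cv2.resize(p[:,:,::-1],(800,600),interpolation=cv2.INTER_CUBIC))
    for n in("scraper","burnisher","demag","fader","pointer_tip","slot","rack"):
        print(c,n,[(round(r["p"],2),[round(float(a)*b) for a,b in zip(r["extent"],(560,420,560,420))]) for r in imaging.find_in(n,c)])
print(get_obs()["t"])
E
```

```text
pics
{'t': 0.0, 'joint_positions': array([ 1.45508255e+00,  3.59403971e-01,  1.11014393e-02, -3.68977004e-04,
       -1.22410712e+00, -2.88120950e-01]), 'qd': array([ 0.00068049, -0.00144975, -0.00065949, -0.00067922, -0.00021857,
        0.00166591]), 'joint_efforts': array([-9.66760526e-04, -5.83330572e+01,  2.93433613e+01,  6.93733290e+00,
       -5.84514899e-03, -8.11583760e-06]), 'eef_pos': array([0.26505718, 0.6202742 , 0.23036777]), 'ee_rot': array([ 8.18602235e-04,  9.79670920e-01, -2.00609588e-01, -1.03366070e-04]), 'force': array([ 0.37737712,  0.2853645 , -0.21557148]), 'wrist_torque': array([ 0.05177662, -0.05563099, -0.05567666]), 'width': 1.0001034774281228}
side {'camera_matrix': array([[501.25940424,   0.        , 282.94570927],
       [  0.        , 501.25940424, 204.00727284],
       [  0.        ,   0.        ,   1.        ]]), 'distortion': array([0.04279405, 0.        , 0.        , 0.        , 0.        ]), 'origin': array([0.32933787, 1.08259447, 1.10617155]), 'attitude': array([-0.13417614, -0.05920354,  0.40862722,  0.90084155])}
side scraper [(0.52, [291, 249
[... 214 characters left out ...]
 70])]
side rack []
top {'camera_matrix': array([[387.59051019,   0.        , 280.27180106],
       [  0.        , 387.59051019, 217.23781035],
       [  0.        ,   0.        ,   1.        ]]), 'distortion': array([-0.03842286,  0.        ,  0.        ,  0.        ,  0.        ]), 'origin': array([0.4664541 , 0.007319  , 1.21257431]), 'attitude': array([-0.70045232, -0.05804339,  0.06156081,  0.70866619])}
top scraper [(0.56, [227, 239, 11, 10]), (0.49, [268, 258, 9, 8])]
top burnisher [(0.6, [197, 252, 10, 14])]
top demag [(0.68, [353, 250, 87, 77])]
top fader []
top pointer_tip []
top slot [(0.94, [356, 252, 95, 76])]
top rack [(0.96, [217, 249, 67, 42]), (0.67, [354, 250, 90, 78])]
0.8
```

View pics/side0.png

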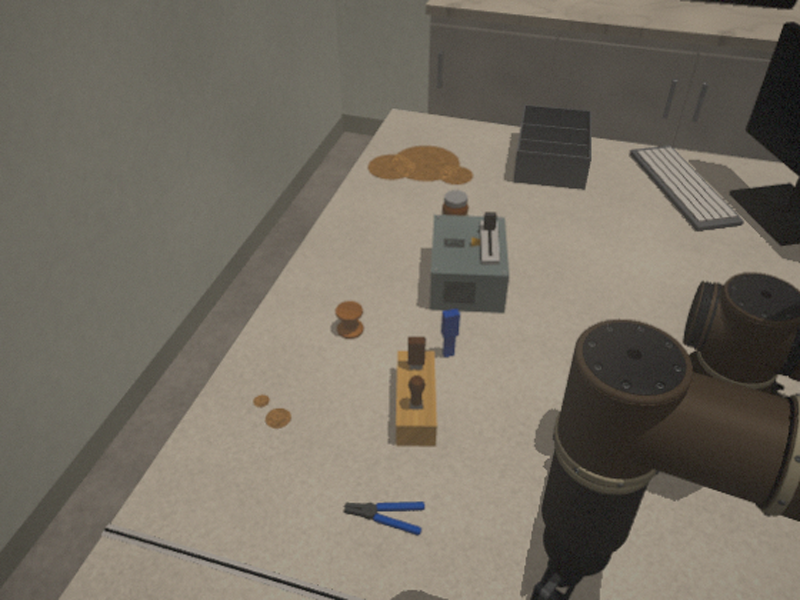

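View pics/top0.png

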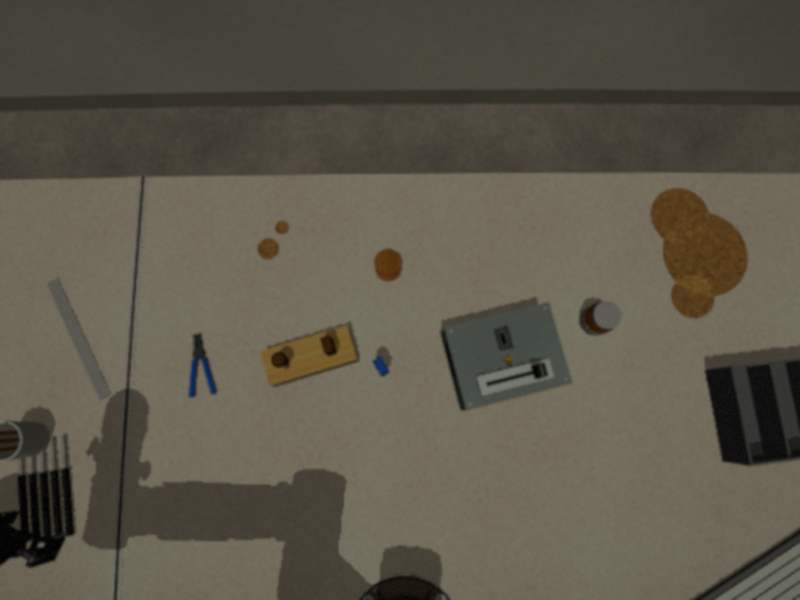

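Run:
```python
from h import *
a=np.load("side0.npz")["p"];b=np.load("top0.npz")["p"]
cv2.imwrite("pics/sidez.png",cv2.resize(a[110:300,240:400,::-1],None,fx=3.1,fy=3.1,interpolation=cv2.INTER_CUBIC))
cv2.imwrite("pics/topz.png",cv2.resize(b[200:300,170:410,::-1],None,fx=3.3,fy=3.3,interpolation=cv2.INTER_CUBIC))
```

```text
(no output)
```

View pics/sidez.png

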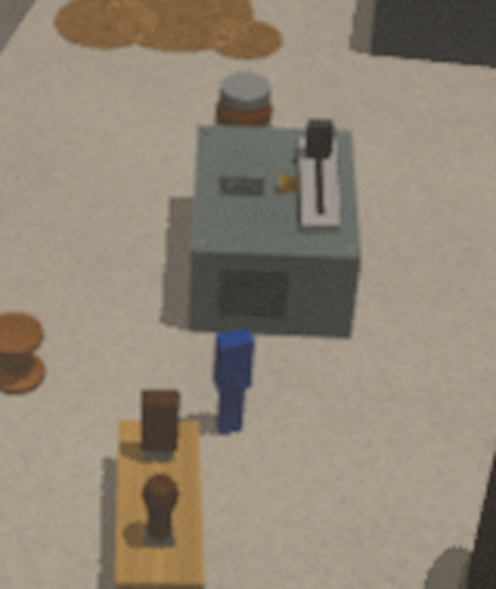

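View pics/topz.png

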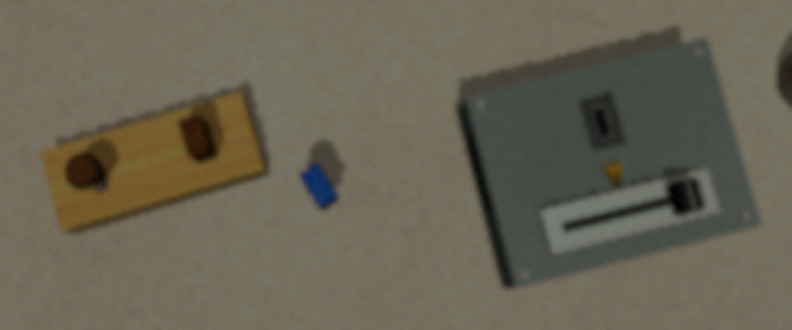

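Side (800x600 view): demagnetiser top at about (468,245) with its grip at (490,222), the rack at (417,395) with the flat-handled scraper at (417,350) and the round burnisher at (417,390), and the blue look-alike at (450,330). Top: scraper at (328,345), burnisher at (280,358), slot at (504,338), pointer at (508,359), grip at (540,371). Next I measure these.

```bash
cat >> h.py <<'E'
class Cam:
    def __init__(s,n):
        i=imaging.camera_info(n); s.K=np.array(i["camera_matrix"]);s.D=np.array(i["distortion"]);s.o=np.array(i["origin"]);s.R=rot(i["attitude"])
    def rays(s,px):
        u=cv2.undistortPoints(np.array(px,float).reshape(-1,1,2),s.K,s.D).reshape(-1,2)
        return np.c_[u[:,0],-u[:,1],-np.ones(len(u))]@s.R.T
    def atz(s,px,z):
        r=s.rays(px); return s.o+r*((z-s.o[2])/r[:,2])[:,None]
    def cloud(s,d):
        h,w=d.shape; v,u=np.mgrid[:h,:w]; r=s.rays(np.c_[u.ravel(),v.ravel()])
        P=s.o+r*d.ravel()[:,None]; P[d.ravel()<=0]=np.nan; return P.reshape(h,w,3)
    def proj(s,P):
        c=(np.atleast_2d(P)-s.o)@s.R; c=c*[1,-1,-1]
        return cv2.projectPoints(c,np.zeros(3),np.zeros(3),s.K,s.D)[0].reshape(-1,2)
def rect(P2):
    (c,s,a)=cv2.minAreaRect(P2.astype(np.float32)*1000); return np.round(c,1),np.round(s,1),round(a,2)
E
python3 - <<'E'
from h import *
for n in("top","side"):
    z=np.load(n+"0.npz");C=Cam(n);P=C.cloud(z["d"]);p=z["p"].astype(int)
    print(n)
    def sel(x0,x1,y0,y1,z0,z1):
        return (P[...,0]>x0)&(P[...,0]<x1)&(P[...,1]>y0)&(P[...,1]<y1)&(P[...,2]>z0)&(P[...,2]<z1)
    c=P[(slice(200,300),slice(170,410)) if n=="top" else (slice(110,320),slice(230,400))].reshape(-1,3)
    hz,e=np.histogram(c[:,2],bins=np.arange(-.01,.2,.005));print(dict(zip(np.round(e,3),hz)))
    # table height
    for nm,px in dict(slot=(353,236),ptr=(356,252),grip=(378,259),scr=(230,242),bur=(196,251),blue=(267,257)).items() if n=="top" else dict(slot=(318,170),ptr=(332,168),grip=(343,153),scr=(291,236),bur=(292,268),blue=(315,218)).items():
        print(nm,px,np.round(P[px[1],px[0]],4))
E
```

```text
top
{np.float64(-0.01): np.int64(616), np.float64(-0.005): np.int64(9961), np.float64(0.0): np.int64(6563), np.float64(0.005): np.int64(201), np.float64(0.01): np.int64(29), np.float64(0.015): np.int64(24), np.float64(0.02): np.int64(30), np.float64(0.025): np.int64(21), np.float64(0.03): np.int64(40), np.float64(0.035): np.int64(24), np.float64(0.04): np.int64(30), np.float64(0.045): np.int64(27), np.float64(0.05): np.int64(53), np.float64(0.055): np.int64(838), np.float64(0.06): np.int64(528), np.float64(0.065): np.int64(21), np.float64(0.07): np.int64(11), np.float64(0.075): np.int64(15), np.float64(0.08): np.int64(20), np.float64(0.085): np.int64(20), np.float64(0.09): np.int64(17), np.float64(0.095): np.int64(19), np.float64(0.1): np.int64(77), np.float64(0.105): np.int64(2231), np.float64(0.11): np.int64(1430), np.float64(0.115): np.int64(52), np.float64(0.12): np.int64(551), np.float64(0.125): np.int64(213), np.float64(0.13): np.int64(84), np.float64(0.135): np.int64(81), np.float64(0.14): np.int64(6), np.float64(0.145): np.int64(5), np.float64(0.15): np.int64(5), np.float64(0
[... 1386 characters left out ...]
nt64(252), np.float64(0.125): np.int64(220), np.float64(0.13): np.int64(98), np.float64(0.135): np.int64(59), np.float64(0.14): np.int64(17), np.float64(0.145): np.int64(9), np.float64(0.15): np.int64(17), np.float64(0.155): np.int64(12), np.float64(0.16): np.int64(15), np.float64(0.165): np.int64(17), np.float64(0.17): np.int64(1), np.float64(0.175): np.int64(0), np.float64(0.18): np.int64(0), np.float64(0.185): np.int64(0), np.float64(0.19): np.int64(0)}
slot (318, 170) [ 0.5979 -0.2119  0.1017]
ptr (332, 168) [ 0.5502 -0.2008  0.1286]
grip (343, 153) [ 0.5272 -0.2522  0.1574]
scr (291, 236) [0.5877 0.1445 0.1377]
bur (292, 268) [0.554  0.2515 0.1337]
blue (315, 218) [0.5448 0.0446 0.1278]
```

```bash
cat >> h.py <<'E'
from scipy.optimize import minimize
from scipy.ndimage import map_coordinates
def fitrects(C,img,rects,x0,sig=(1.5,.8),signed=False):
    """rects: list of (cx,cy,w,h,z,weight) in object frame; x0=(x,y,yaw)"""
    def mk(s):
        g=cv2.GaussianBlur(img.astype(np.float32),(0,0),s)
        return cv2.Sobel(g,cv2.CV_32F,1,0),cv2.Sobel(g,cv2.CV_32F,0,1)
    x=np.array(x0,float)
    for s in sig:
        gx,gy=mk(s)
        def cost(v):
            c,sn=np.cos(v[2]),np.sin(v[2]);t=0
            for cx,cy,w,h,z,wt in rects:
                k=np.array([[-w,-h],[w,-h],[w,h],[-w,h]])/2+[cx,cy]
                for a,b in zip(k,np.roll(k,-1,0)):
                    q=a+(b-a)*np.linspace(.08,.92,40)[:,None]
                    W=np.c_[v[0]+c*q[:,0]-sn*q[:,1],v[1]+sn*q[:,0]+c*q[:,1],np.full(40,z)]
                    p=C.proj(W);tg=p[-1]-p[0];L=np.hypot(*tg);nn=np.array([-tg[1],tg[0]])/L
                    g=0
                    for ch in range(3):
                        f=lambda G:map_coordinates(G[...,ch],[p[:,1],p[:,0]],order=1,mode="nearest")
                        g=g+f(gx)*nn[0]+f(gy)*nn[1]
                    t-=wt*abs(g.mean())*L
            return t
        best=None
        for k in range(6):
            d=np.random.default_rng(k).normal(size=3)*[.002,.002,.02]*(k>0)
            r=minimize(cost,x+d,method="Nelder-Mead",options=dict(initial_simplex=x+d+np.array([[0,0,0],[.003,0,0],[0,.003,0],[0,0,.03]]),xatol=1e-5,fatol=1e-3))
            if best is None or r.fun<best.fun: best=r
        x=best.x
    return x,best.fun
E
python3 - <<'E'
from h import *
res={}
for n in("top","side"):
    z=np.load(n+"0.npz");C=Cam(n);p=z["p"]
    D,_=fitrects(C,p,[(0,0,.17,.22,.11,1),(-.045,0,.04,.15,.124,1)],(.575,-.21,.24));print(n,"demag",np.round(D,4))
    c,s=np.cos(D[2]),np.sin(D[2]);w=lambda x,y:D[:2]+[c*x-s*y,s*x+c*y]
    print(" slot pred",w(.035,0))
    print(" slotfit",fitrects(C,p,[(0,0,.026,.010,.11,1)],(*w(.035,0),D[2]),(.8,))[0])
    print(" track only",fitrects(C,p,[(-.045,0,.04,.15,.124,1)],D,(.8,))[0])
    print(" fader",np.round(fitrects(C,p,[(0,0,.028,.02,.1645,1)],(.528,-.26,D[2]),(1,.7))[0],4))
    K,_=fitrects(C,p,[(0,0,.075,.19,.06,1)],(.572,.19,.24));print(" rack",K)
    c,s=np.cos(K[2]),np.sin(K[2])
    for y in(-.05,.05): print(" pocket",K[:2]+[-s*y,c*y])
    print(" scraper",fitrects(C,p,[(0,0,.034,.02,.137,1)],(.585,.143,K[2]),(1,.7))[0])
E
```

```text
top demag [ 0.5784 -0.2086  0.2346]
 slot pred [ 0.61242397 -0.20044969]
 slotfit [ 0.59556923 -0.20367673  0.23804093]
 track only [ 0.57659723 -0.21348366  0.15907154]
 fader [ 0.5282 -0.2607  0.0875]
 rack [0.56702361 0.18516726 0.29100382]
 pocket [0.58136931 0.13726944]
 pocket [0.55267791 0.23306508]
 scraper [0.58240044 0.14215491 0.35115701]
side demag [ 0.5783 -0.2057  0.2224]
 slot pred [ 0.61245595 -0.19796389]
 slotfit [ 0.59655761 -0.18589235  0.48349823]
 track only [ 0.57790623 -0.20589602  0.2034677 ]
 fader [ 0.5302 -0.2597  0.2728]
 rack [0.57290932 0.19761381 0.31265572]
 pocket [0.58828865 0.1500378 ]
 pocket [0.55752999 0.24518981]
 scraper [0.58556807 0.14954744 0.29743631]
```

```bash
cat >> h.py <<'E'
def overlay(C,img,polys,box,f,out):
    u0,v0,u1,v1=box
    im=cv2.resize(img[v0:v1,u0:u1,::-1],None,fx=f,fy=f,interpolation=cv2.INTER_CUBIC)
    im=np.clip(im.astype(float)*1.5,0,255).astype(np.uint8).copy()
    for (pose,rs,col) in polys:
        c,s=np.cos(pose[2]),np.sin(pose[2])
        for cx,cy,w,h,z,_ in rs:
            k=np.array([[-w,-h],[w,-h],[w,h],[-w,h]])/2+[cx,cy]
            W=np.c_[pose[0]+c*k[:,0]-s*k[:,1],pose[1]+s*k[:,0]+c*k[:,1],np.full(4,z)]
            q=((C.proj(W)-[u0,v0]+.5)*f-.5)
            cv2.polylines(im,[np.round(q*8).astype(np.int32)],True,col,1,cv2.LINE_AA,3)
    cv2.imwrite(out,im)
E
python3 - <<'E'
from h import *
R_=[(0,0,.17,.22,.11,1),(-.045,0,.04,.15,.124,1),(.035,0,.026,.01,.11,1)]
z=np.load("top0.npz");C=Cam("top")
overlay(C,z["p"],[((.5784,-.2086,.2346),R_,(0,0,255))],(305,205,405,290),7,"pics/ot.png")
z=np.load("side0.npz");C=Cam("side")
overlay(C,z["p"],[((.5783,-.2057,.2224),R_,(0,0,255))],(295,140,365,190),10,"pics/os.png")
E
```

```text
(no output)
```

View pics/ot.png

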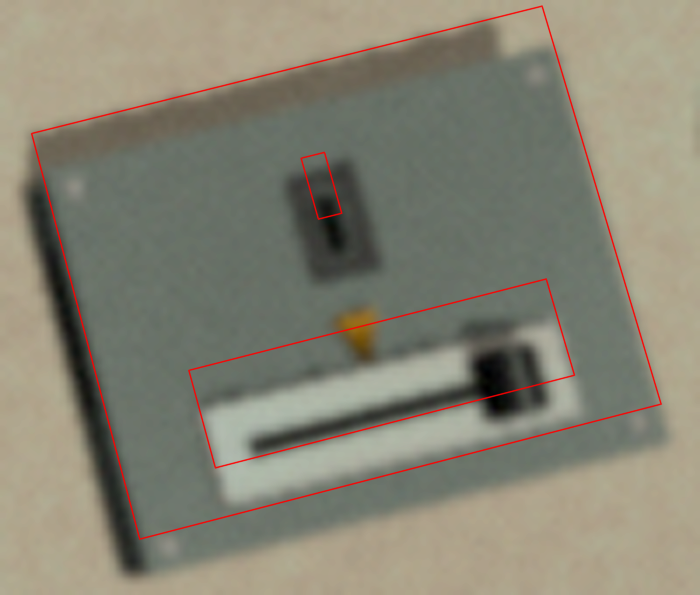

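View pics/os.png

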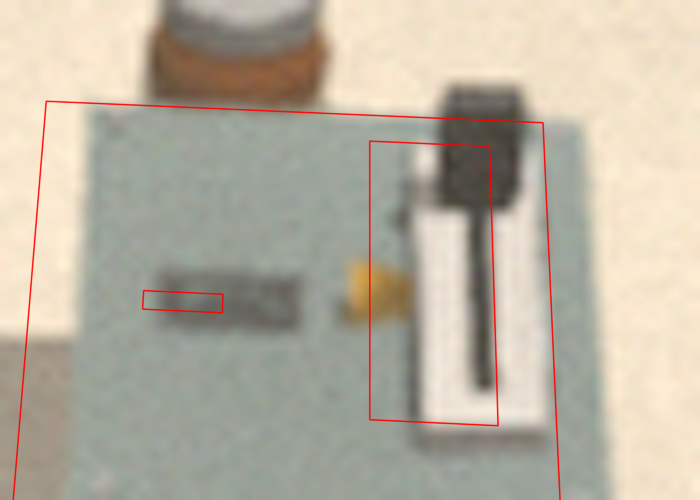

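Run:
```python
from h import *
R_=[(0,0,.17,.22,.11,1),(-.045,0,.04,.15,.124,1),(.035,0,.026,.01,.11,1)]
for n,b,f in(("top",(305,205,405,290),7),("side",(295,140,365,190),10)):
    z=np.load(n+"0.npz");C=Cam(n);p=z["p"]
    D,_=fitrects(C,p,R_[:2],(.562,-.207,.24),(1.2,.7));print(n,D)
    T,_=fitrects(C,p,R_[1:2],D,(1.,.7));print("track",T)
    print("slot in demag frame:")
    c,s=np.cos(D[2]),np.sin(D[2]);w=lambda x,y:D[:2]+[c*x-s*y,s*x+c*y]
    print(w(.035,0))
    F,_=fitrects(C,p,[(0,0,.028,.02,.1645,1)],(*w(-.045,-.045),D[2]),(.7,));print("fader",F)
    overlay(C,p,[(D,R_,(0,0,255)),(F,[(0,0,.028,.02,.1645,1)],(255,0,0))],b,f,f"pics/o{n}2.png")
    b,f=((180,220,280,275),7) if n=="top" else ((265,220,335,320),6)
    K,_=fitrects(C,p,[(0,0,.075,.19,.06,1)],(.572,.197,.28),(1.2,.7));print("rack",K)
    S,_=fitrects(C,p,[(0,0,.034,.02,.137,1)],(.585,.145,K[2]),(.7,));print("scr",S)
    overlay(C,p,[(K,[(0,0,.075,.19,.06,1),(0,-.05,.027,.011,.06,1)],(0,0,255)),(S,[(0,0,.034,.02,.137,1)],(255,0,0))],b,f,f"pics/r{n}2.png")
```

```text
top [ 0.56004029 -0.20210835  0.22899872]
track [ 0.5623314 -0.2127288  0.2300133]
slot in demag frame:
[ 0.59412658 -0.19416326]
fader [ 0.52823789 -0.26069134  0.08750111]
rack [0.57857328 0.18779648 0.2760909 ]
scr [0.58240052 0.1421549  0.35115174]
side [ 0.56298495 -0.20937339  0.23581753]
track [ 0.56237573 -0.20801926  0.24394571]
slot in demag frame:
[ 0.59701628 -0.20119606]
fader [ 0.53017876 -0.25965971  0.27283136]
rack [0.57278195 0.19759553 0.31105041]
scr [0.5855681  0.14954741 0.29743936]
```

View pics/otop2.png

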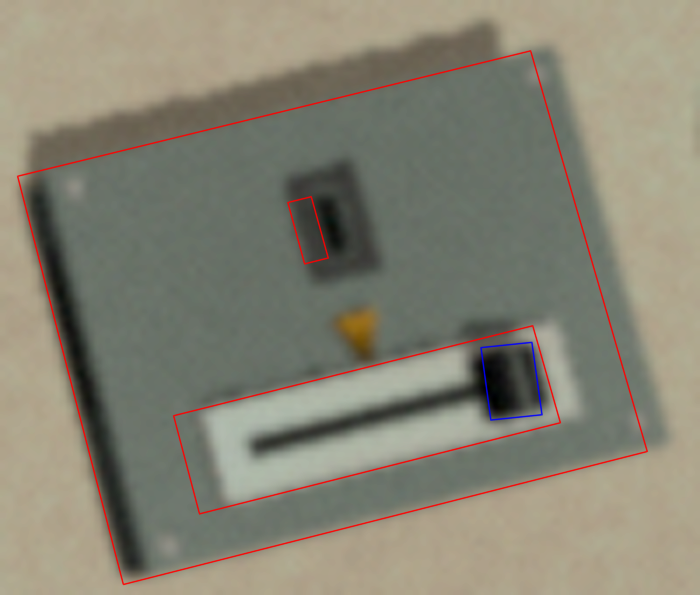

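View pics/oside2.png

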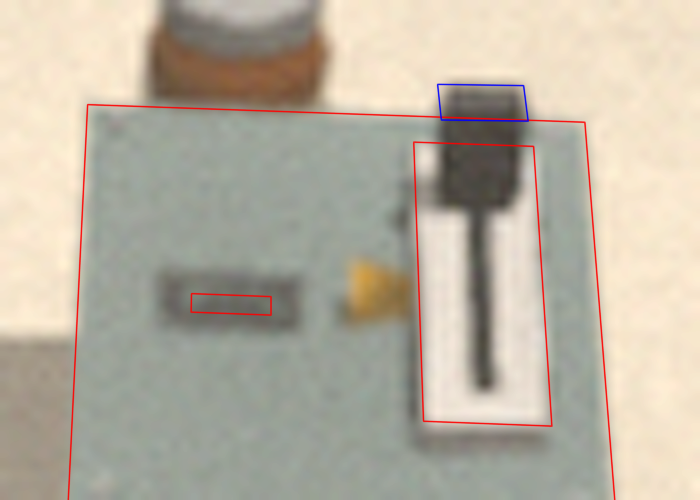

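View pics/rtop2.png

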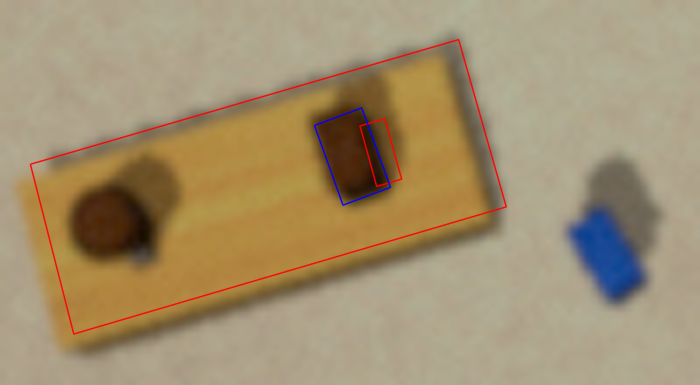

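View pics/rside2.png

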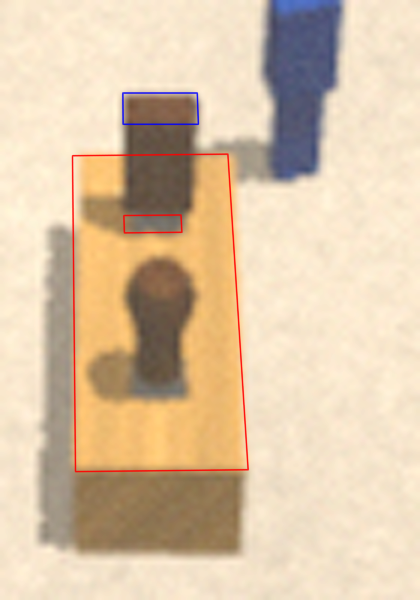

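Run:
```python
from h import *
R_=[(0,0,.17,.22,.11,1),(-.045,0,.04,.15,.124,1),(.035,0,.026,.01,.11,1)]
def w(D,x,y):
    c,s=np.cos(D[2]),np.sin(D[2]);return D[:2]+[c*x-s*y,s*x+c*y]
for n,b,f in(("top",(305,205,405,290),7),):
    z=np.load(n+"0.npz");C=Cam(n);p=z["p"]
    D,_=fitrects(C,p,R_[:3],(.562,-.211,.24),(.7,));print(n,D,w(D,.035,0))
    T,_=fitrects(C,p,R_[1:2],D,(.7,));print("track",T,w(T,.035,0))
    S,_=fitrects(C,p,[(0,0,.026,.01,.11,1)],(*w(D,.035,0),D[2]),(.7,));print("slot",S)
    F,_=fitrects(C,p,[(0,0,.028,.02,.1645,1)],(.528,-.261,D[2]),(.7,));print("fader",F)
    overlay(C,p,[(D,R_,(0,0,255)),(F,[(0,0,.028,.02,.1645,1)],(255,0,0))],b,f,f"pics/o{n}3.png")
    b,f=((180,220,280,275),7) if n=="top" else ((265,220,335,320),6)
    K,_=fitrects(C,p,[(0,0,.075,.19,.06,1)],(.570,.194,.28),(.7,));print("rack",K,w(K,0,-.05))
    S,_=fitrects(C,p,[(0,0,.034,.02,.137,1)],(.582,.142,K[2]),(.7,));print("scr",S)
    overlay(C,p,[(K,[(0,0,.075,.19,.06,1),(0,-.05,.027,.011,.06,1)],(0,0,255)),(S,[(0,0,.034,.02,.137,1)],(255,0,0))],b,f,f"pics/r{n}3.png")
```

```text
top [ 0.56244439 -0.21232827  0.23426473] [ 0.59648838 -0.2042038 ]
track [ 0.56233142 -0.21272878  0.23001355] [ 0.59640963 -0.20474911]
slot [ 0.59581301 -0.20365979  0.2305948 ]
fader [ 0.52823786 -0.26069136  0.08750486]
rack [0.56478568 0.19368846 0.29209149] [0.57918347 0.14580627]
scr [0.5824005  0.14215484 0.35115533]
```

View pics/otop3.png

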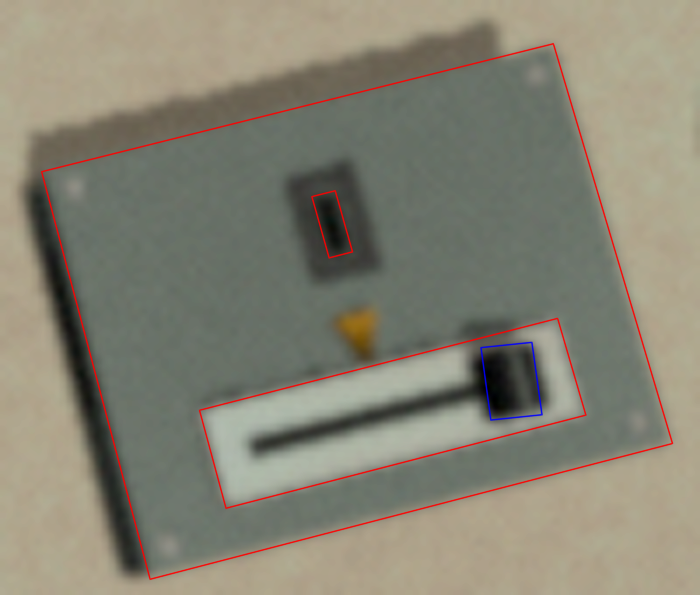

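View pics/rtop3.png

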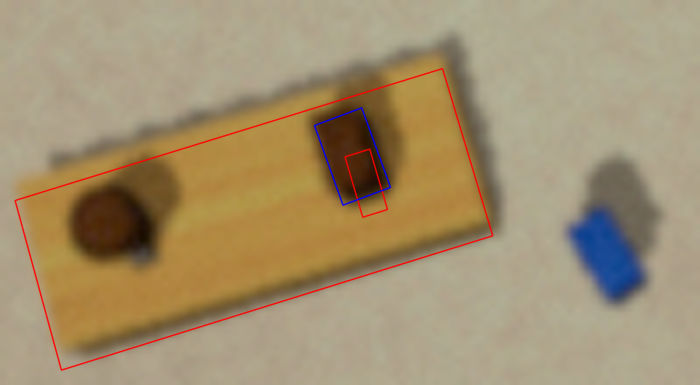

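Run:
```python
from h import *
def w(D,x,y):
    c,s=np.cos(D[2]),np.sin(D[2]);return D[:2]+[c*x-s*y,s*x+c*y]
z=np.load("top0.npz");C=Cam("top");p=z["p"]
for x0 in((.571,.195,.28),(.5715,.192,.27),(.571,.197,.25)):
    K,f=fitrects(C,p,[(0,0,.075,.19,.06,1)],x0,(.7,));print("rack",K,w(K,0,-.05),f)
Ds={"top":(.5624,-.2123,.234),"side":(.563,-.2094,.236)}
ims=[]
for n,b,f in(("top",(345,240,370,265),16),("side",(322,158,347,183),16)):
    q=np.load(n+"0.npz")["p"];C=Cam(n);D=Ds[n]
    ts=[(*w(D,-.025+.010,y),D[2]) for y in(-.01,0,.01)]
    # triangle-ish: draw line boxes at y= -10,0,10 , x -25..-5, z=.126
    overlay(C,q,[(t,[(0,0,.02,.0001,.126,1)],c) for t,c in zip(ts,((255,0,0),(0,255,0),(0,0,255)))],b,f,f"pics/p{n}.png")
    ims.append(cv2.imread(f"pics/p{n}.png"))
cv2.imwrite("pics/pp.png",cv2.hconcat([cv2.resize(i,(400,400)) for i in ims]))
```

```text
rack [0.56478564 0.19368843 0.29209133] [0.57918342 0.14580625] -30064.870316746605
rack [0.56719469 0.18518111 0.29086064] [0.58153353 0.13728124] -31235.181669266596
rack [0.5785733  0.18779653 0.27609028] [0.5922031 0.1396901] -25917.088507836554Traceback (most recent call last):
  File "<stdin>", line 11, in <module>
  File "<stdin>", line 3, in w
TypeError: can only concatenate tuple (not "list") to tuple
```

Run:
```python
from h import *
def w(D,x,y):
    c,s=np.cos(D[2]),np.sin(D[2]);return np.array(D[:2])+[c*x-s*y,s*x+c*y]
z=np.load("top0.npz");C=Cam("top");p=z["p"].astype(int)
m=((p[...,0]-p[...,2])>45);m[:,:170]=0;m[:,262:]=0;m[:215]=0;m[290:]=0
m=cv2.morphologyEx(m.astype(np.uint8),cv2.MORPH_CLOSE,np.ones((5,5)))
k=max(cv2.findContours(m,0,1)[0],key=cv2.contourArea).reshape(-1,2)
print("rack",rect(C.atz(k,.06)[:,:2]), len(k))
for nm,zz in(("top",0),("side",0)):
    z=np.load(nm+"0.npz");C=Cam(nm);P=C.cloud(z["d"]);q=P.reshape(-1,3)
    s=q[(abs(q[:,0]-.585)<.04)&(abs(q[:,1]-.147)<.04)&(q[:,2]>.131)&(q[:,2]<.145)];print(nm,len(s),s.mean(0),np.median(s,0),rect(s[:,:2]))
Ds={"top":(.5624,-.2123,.234),"side":(.563,-.2094,.236)}
ims=[]
for n,b,f in(("top",(345,240,370,265),16),("side",(322,158,347,183),16)):
    q=np.load(n+"0.npz")["p"];C=Cam(n);D=Ds[n]
    ts=[(*w(D,-.025+.010,y),D[2]) for y in(-.01,0,.01)]
    overlay(C,q,[(t,[(0,0,.02,.0001,.126,1)],c) for t,c in zip(ts,((255,0,0),(0,255,0),(0,0,255)))],b,f,f"pics/p{n}.png")
    ims.append(cv2.imread(f"pics/p{n}.png"))
cv2.imwrite("pics/pp.png",cv2.hconcat([cv2.resize(i,(400,400)) for i in ims]))
```

```text
rack (array([571.4, 193.9]), array([ 76.6, 191.1]), 16.28) 167
top 87 [0.58472797 0.14567828 0.13576802] [0.58490757 0.1449344  0.13554457] (array([585.3, 146. ]), array([33.7, 20.2]), 15.29)
side 73 [0.58668842 0.15193638 0.13513746] [0.58631302 0.15193912 0.13503652] (array([587.1, 151.2]), array([30.2, 23.8]), 16.58)
```

View pics/pp.png

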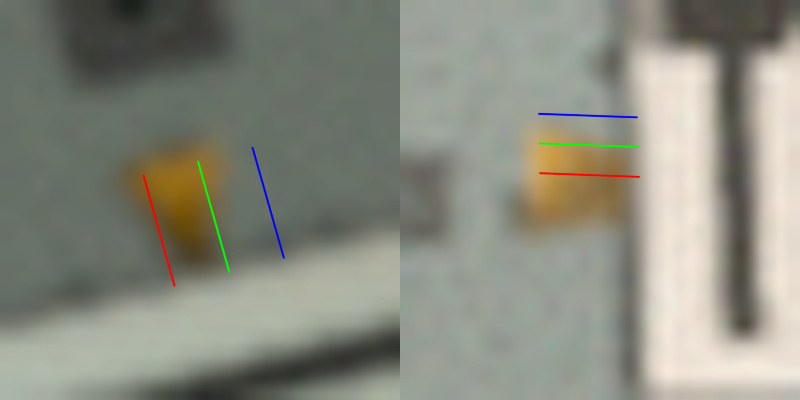

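```bash
cat >> h.py <<'E'
def w2(D,x,y):
    c,s=np.cos(D[2]),np.sin(D[2]);return np.array(D[:2])+[c*x-s*y,s*x+c*y]
def hullmask(C,V,box,ss=8):
    u0,v0,u1,v1=box; q=cv2.convexHull(C.proj(V).astype(np.float32)).reshape(-1,2)
    q=((q-[u0,v0]+.5)*ss-.5)
    m=np.zeros(((v1-v0)*ss,(u1-u0)*ss),np.float32); cv2.fillPoly(m,[np.round(q*16).astype(np.int32)],1.,cv2.LINE_8,4)
    return cv2.resize(m,(u1-u0,v1-v0),interpolation=cv2.INTER_AREA)
E
python3 - <<'E'
from h import *
Ds={"top":(.5624,-.2123,.234),"side":(.563,-.2094,.236)}
for n,b in(("top",(350,244,364,260)),("side",(326,160,338,178))):
    p=np.load(n+"0.npz")["p"].astype(float);C=Cam(n);D=Ds[n];u0,v0,u1,v1=b
    I=(p[v0:v1,u0:u1,0]-p[v0:v1,u0:u1,2])*3/(p[v0:v1,u0:u1].sum(2))
    if n=="side": I[:, 10:]=np.minimum(I[:,10:],I[:,10:])
    best=[]
    for y in np.arange(-.004,.014,.0005):
      for dx in np.arange(-.004,.0041,.001):
        V=[[*w2(D,-.025+dx+a,y+bb),zz] for a,bb in((0,0),(.02,.008),(.02,-.008)) for zz in(.11,.126)]
        m=cv2.GaussianBlur(hullmask(C,np.array(V),b),(0,0),.7)
        A=np.c_[m.ravel(),np.ones(m.size)];r=np.linalg.lstsq(A,I.ravel(),rcond=None)
        best.append((float(r[1][0]),round(y*1e3,1),round(dx*1e3,1),r[0][0]))
    best.sort();print(n,I.var()*I.size,best[:5])
E
```

```text
top 23.9839252668877 [(1.0850858654447262, np.float64(3.0), np.float64(2.0), np.float64(1.1593778274536886)), (1.0931492787486314, np.float64(3.0), np.float64(3.0), np.float64(1.174722161962256)), (1.2189894156396426, np.float64(3.5), np.float64(2.0), np.float64(1.1708973923388029)), (1.321621931390829, np.float64(3.5), np.float64(3.0), np.float64(1.1575742985788071)), (1.3518968428172926, np.float64(2.5), np.float64(2.0), np.float64(1.1557732019785882))]
side 10.673542085255846 [(0.4831823896510819, np.float64(2.0), np.float64(2.0), np.float64(0.7132622688270985)), (0.5216573109667983, np.float64(1.5), np.float64(2.0), np.float64(0.7042886138514332)), (0.5314761952164769, np.float64(2.5), np.float64(2.0), np.float64(0.7115796349638708)), (0.5738177953457522, np.float64(2.0), np.float64(1.0), np.float64(0.7066113976520565)), (0.5748041462567195, np.float64(1.0), np.float64(2.0), np.float64(0.7030393670004706))]
```

```bash
cat >> h.py <<'E'
def state():
    o=get_obs();M=rot(o["ee_rot"]);return np.array(o["eef_pos"]),M,o
def plan(wps,grip=0,pos=None,yaw=None,step=.045,dy=.14):
    """wps list of (x,y,z,yaw or None). yaw= world yaw of tool x. prints rows (cm)"""
    p,M,o=state(); p=p if pos is None else np.array(pos); yaw=np.arctan2(M[1,0],M[0,0]) if yaw is None else yaw
    print("from",np.round(p,4),"yaw",round(yaw,4),"t",o["t"],"w",o["width"],"f",np.round(o["force"],1))
    for wp in wps:
        t=np.array(wp[:3]);ty=yaw if wp[3] is None else wp[3]
        n=int(max(1,np.ceil(np.linalg.norm(t-p)/step-1e-3),np.ceil(abs(ty-yaw)/dy-1e-3)))
        d=(t-p)/n;a=(ty-yaw)/n
        for i in range(n):
            Mi=np.array([[np.cos(yaw),np.sin(yaw),0],[np.sin(yaw),-np.cos(yaw),0],[0,0,-1]])
            s=np.round(Mi.T@d*100,2);print([*map(float,s),0,0,round(-a,3),grip],end=",\n")
            p=p+Mi@s/100;yaw+=-round(-a,3)
    print("end",np.round(p,4),round(yaw,4))
E
python3 - <<'E'
from h import *
plan([(.56,.35,.25,-.1),(.62,.0,.25,.234),(.529,-.260,.22,.234)])
E
```

```text
from [0.2652 0.6207 0.2313] yaw -0.4038 t 0.8 w 0.9996529111596586 f [-0.2 -0.  -0.4]
[4.19, 1.48, -0.21, 0, 0, np.float64(-0.034), 0],
[4.14, 1.62, -0.21, 0, 0, np.float64(-0.034), 0],
[4.08, 1.76, -0.21, 0, 0, np.float64(-0.034), 0],
[4.02, 1.9, -0.21, 0, 0, np.float64(-0.034), 0],
[3.95, 2.03, -0.21, 0, 0, np.float64(-0.034), 0],
[3.88, 2.17, -0.21, 0, 0, np.float64(-0.034), 0],
[3.81, 2.3, -0.21, 0, 0, np.float64(-0.034), 0],
[3.73, 2.43, -0.21, 0, 0, np.float64(-0.034), 0],
[3.64, 2.55, -0.21, 0, 0, np.float64(-0.034), 0],
[1.18, 4.28, 0.0, 0, 0, np.float64(-0.041), 0],
[1.0, 4.33, 0.0, 0, 0, np.float64(-0.041), 0],
[0.82, 4.36, 0.0, 0, 0, np.float64(-0.041), 0],
[0.64, 4.39, 0.0, 0, 0, np.float64(-0.041), 0],
[0.46, 4.42, 0.0, 0, 0, np.float64(-0.041), 0],
[0.28, 4.43, 0.0, 0, 0, np.float64(-0.041), 0],
[0.1, 4.44, 0.0, 0, 0, np.float64(-0.041), 0],
[-0.08, 4.44, 0.0, 0, 0, np.float64(-0.041), 0],
[-2.11, 3.32, 0.43, 0, 0, np.float64(-0.001), 0],
[-2.12, 3.32, 0.43, 0, 0, np.float64(-0.001), 0],
[-2.12, 3.31, 0.43, 0, 0, np.float64(-0.001), 0],
[-2.12, 3.31, 0.43, 0, 0, np.float64(-0.001), 0],
[-2.13, 3.31, 0.43, 0, 0, np.float64(-0.001), 0],
[-2.13, 3.31, 0.43, 0, 0, np.float64(-0.001), 0],
[-2.13, 3.31, 0.43, 0, 0, np.float64(-0.001), 0],
end [ 0.5291 -0.26    0.2201] 0.2372
```

{"api": "play_rows", "payload": {
  "moves": [
    [4.19,1.48,-0.21,0,0,-0.034,0],
    [4.14,1.62,-0.21,0,0,-0.034,0],
    [4.08,1.76,-0.21,0,0,-0.034,0],
    [4.02,1.9,-0.21,0,0,-0.034,0],
    [3.95,2.03,-0.21,0,0,-0.034,0],
    [3.88,2.17,-0.21,0,0,-0.034,0],
    [3.81,2.3,-0.21,0,0,-0.034,0],
    [3.73,2.43,-0.21,0,0,-0.034,0],
    [3.64,2.55,-0.21,0,0,-0.034,0]
  ]
}}

```text
t: 1.7
eef_pos: [0.561, 0.3486, 0.2506]
ee_rot: [-0.0, 0.999, -0.048, 0.0]
force: [0.3, 0.5, -0.1]
width: 1.005
```

{"api": "play_rows", "payload": {
  "moves": [
    [1.18,4.28,0,0,0,-0.041,0],
    [1.0,4.33,0,0,0,-0.041,0],
    [0.82,4.36,0,0,0,-0.041,0],
    [0.64,4.39,0,0,0,-0.041,0],
    [0.46,4.42,0,0,0,-0.041,0],
    [0.28,4.43,0,0,0,-0.041,0],
    [0.1,4.44,0,0,0,-0.041,0],
    [-0.08,4.44,0,0,0,-0.041,0]
  ]
}}

```text
t: 2.5
eef_pos: [0.6202, -0.0018, 0.2506]
ee_rot: [-0.0, 0.993, 0.116, 0.0]
force: [1.1, -0.4, -0.4]
width: 1.001
```

{"api": "play_rows", "payload": {
  "moves": [
    [-2.12,3.32,0.43,0,0,0,0],
    [-2.12,3.32,0.43,0,0,0,0],
    [-2.12,3.31,0.43,0,0,0,0],
    [-2.12,3.31,0.43,0,0,0,0],
    [-2.13,3.31,0.43,0,0,0,0],
    [-2.13,3.31,0.43,0,0,0,0],
    [-2.13,3.31,0.43,0,0,0,0],
    [0,0,0,0,0,0,0],
    [0,0,0,0,0,0,0]
  ]
}}

```text
t: 3.4
eef_pos: [0.5278, -0.2607, 0.2201]
ee_rot: [-0.0, 0.994, 0.114, -0.0]
force: [0.4, 0.6, -0.6]
width: 1.003
```

```bash
sed -i 's/round(-a,3),grip/float(round(-a,3)),grip/' h.py
python3 - <<'E'
from h import *
plan([(.529,-.260,.145,.234)],step=.03)
print(get_obs()["joint_positions"])
for n in("top","side"):
    p,d=imaging.read_camera(n);np.savez(n+"1.npz",p=p,d=d)
    cv2.imwrite(f"pics/{n}1.png",cv2.resize(p[100:310,190:470,::-1],None,fx=2.8,fy=2.8))
E
```

```text
from [ 0.5278 -0.2607  0.2201] yaw 0.2281 t 3.4 w 1.0027124624948627 f [ 0.4  0.6 -0.6]
[0.04, -0.01, 2.5, 0, 0, -0.002, 0],
[0.04, -0.01, 2.5, 0, 0, -0.002, 0],
[0.04, -0.01, 2.5, 0, 0, -0.002, 0],
end [ 0.5289 -0.2601  0.1451] 0.2341
[-1.26854931e-01  2.25518099e-01 -2.01007465e-01 -1.07574934e-05
 -1.14435332e+00  1.92572356e+00]
```

View pics/side1.png

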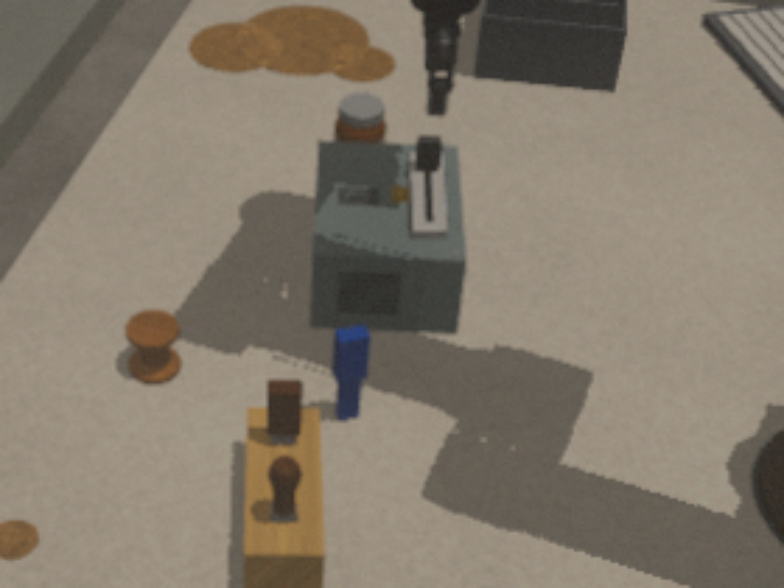

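View pics/top1.png

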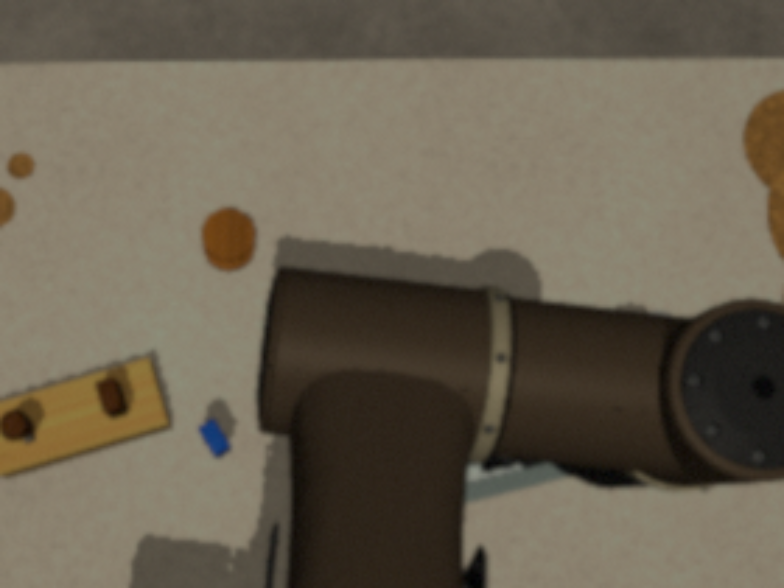

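Run:
```python
from h import *
C=Cam("side");p,M,o=state()
print(p,C.proj(p),C.proj([p-.0425*M[:,1]-.013*M[:,2],p+.0425*M[:,1]-.013*M[:,2]]))
a=np.load("side1.npz")["p"];cv2.imwrite("pics/s1z.png",cv2.resize(a[90:190,290:390,::-1],None,fx=6,fy=6,interpolation=cv2.INTER_CUBIC))
```

```text
[ 0.52860831 -0.25941823  0.22030867] [[344.68747205 135.40313967]] [[345.42761969 139.49420597]
 [344.67061578 124.65981813]]
```

View pics/s1z.png

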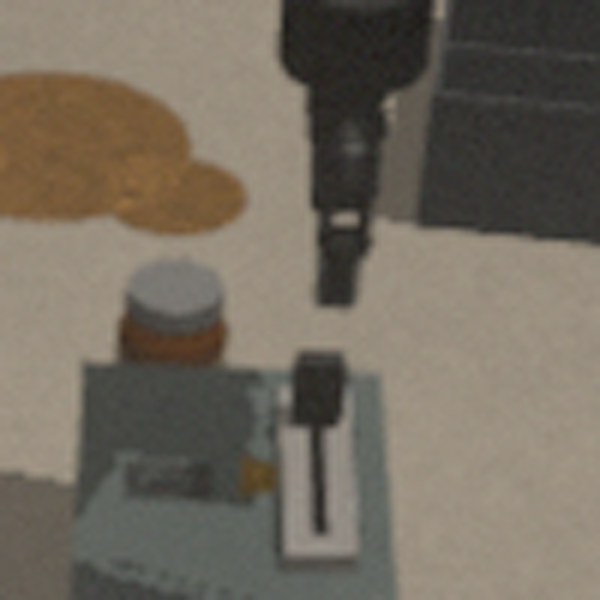

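{"api": "play_rows", "payload": {
  "moves": [
    [0.02,-0.02,2.8,0,0,-0.003,0],
    [0.02,-0.02,2.8,0,0,-0.003,0],
    [0,0,2.8,0,0,0,0],
    [0,0,0,0,0,0,120],
    [0,0,0,0,0,0,255],
    [0,0,0,0,0,0,255],
    [0,0,0,0,0,0,255],
    [0,0,0,0,0,0,255],
    [0,0,0,0,0,0,255]
  ]
}}

```text
t: 4.4
eef_pos: [0.5297, -0.2596, 0.1379]
ee_rot: [0.001, 0.993, 0.118, 0.001]
force: [-0.2, -0.1, 6.4]
width: 0.221
```

Run:
```python
from h import *
p,M,o=state();print(p,np.arctan2(M[1,0],M[0,0]),o["width"],o["force"],o["t"])
```

```text
[ 0.52970418 -0.25964357  0.13793157] 0.23649566510239997 0.22066533955262968 [-0.18042155 -0.08691843  6.35547067] 4.4
```

{"api": "play_rows", "payload": {
  "moves": [
    [0,-1.0,0,0,0,0,255],
    [0,-1.0,0,0,0,0,255],
    [0,-1.0,0,0,0,0,255],
    [0,-0.8,0,0,0,0,255],
    [0,-0.42,0,0,0,0,255],
    [0,0,0,0,0,0,255],
    [0,0,0,0,0,0,255],
    [0,0,0,0,0,0,255]
  ]
}}

```text
t: 5.2
eef_pos: [0.5199, -0.2184, 0.138]
ee_rot: [0.0, 0.993, 0.118, 0.002]
force: [0.3, 1.5, 8.0]
width: 0.221
```

{"api": "play_rows", "payload": {
  "moves": [
    [0,0,0,0,0,0,0],
    [0,0,0,0,0,0,0],
    [0,0,0,0,0,0,0],
    [0,0,0,0,0,0,0],
    [0,0,0,0,0,0,0],
    [0,0,-2.5,0,0,0,0],
    [0,0,-4,0,0,0,0],
    [0,0,-4.5,0,0,0,0]
  ]
}}

```text
t: 6.0
eef_pos: [0.5178, -0.2181, 0.2462]
ee_rot: [-0.0, 0.993, 0.118, -0.001]
force: [0.9, -0.5, 0.0]
width: 1.001
```

Run:
```python
from h import *
for n in("side",):
    p,d=imaging.read_camera(n);np.savez(n+"2.npz",p=p,d=d)
D=(.563,-.2094,.236);C=Cam("side")
F=(*w2(D,-.045,.002),D[2])
overlay(C,p,[(F,[(0,0,.028,.02,.1645,1)],(255,0,0)),(F,[(0,0,.028,.0001,.1645,1)],(0,0,255)),((*w2(D,-.015,.002),D[2]),[(0,0,.02,.0001,.126,1)],(0,255,0))],(310,135,365,190),10,"pics/s2.png")
print(state()[0])
```

```text
[ 0.52143624 -0.21966405  0.25554832]
```

View pics/s2.png

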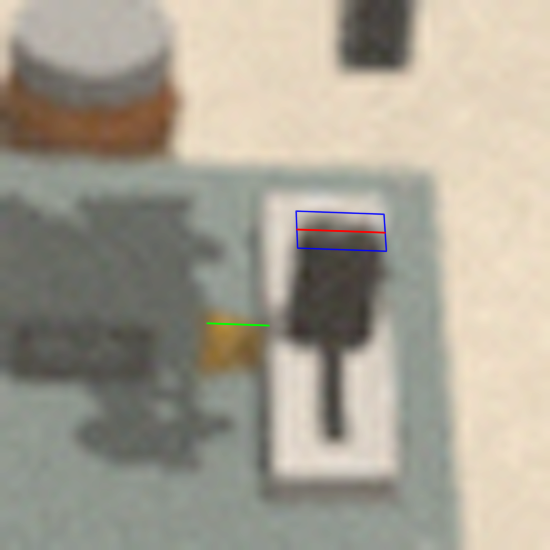

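Run:
```python
from h import *
plan([(.60,-.02,.25,.26),(.586,.148,.22,.288)])
```

```text
from [ 0.5214 -0.2197  0.2555] yaw 0.2375 t 6.05 w 0.9984754536044329 f [ 3.9 -1.2  9.9]
[2.47, -3.51, 0.11, 0, 0, -0.005, 0],
[2.48, -3.5, 0.11, 0, 0, -0.005, 0],
[2.5, -3.49, 0.11, 0, 0, -0.005, 0],
[2.52, -3.47, 0.11, 0, 0, -0.005, 0],
[2.54, -3.46, 0.11, 0, 0, -0.005, 0],
[0.75, -4.15, 0.75, 0, 0, -0.006, 0],
[0.78, -4.14, 0.75, 0, 0, -0.006, 0],
[0.8, -4.14, 0.75, 0, 0, -0.006, 0],
[0.83, -4.13, 0.75, 0, 0, -0.006, 0],
end [0.5861 0.148  0.22  ] 0.2865
```

{"api": "play_rows", "payload": {
  "moves": [
    [2.47,-3.51,0.11,0,0,-0.005,0],
    [2.48,-3.5,0.11,0,0,-0.005,0],
    [2.5,-3.49,0.11,0,0,-0.005,0],
    [2.52,-3.47,0.11,0,0,-0.005,0],
    [2.54,-3.46,0.11,0,0,-0.005,0],
    [0.75,-4.15,0.75,0,0,-0.006,0],
    [0.78,-4.14,0.75,0,0,-0.006,0],
    [0.8,-4.14,0.75,0,0,-0.006,0],
    [0.83,-4.13,0.75,0,0,-0.006,0],
    [0,0,0,0,0,0,0],
    [0,0,0,0,0,0,0]
  ]
}}

```text
t: 7.15
eef_pos: [0.5834, 0.1503, 0.21]
ee_rot: [0.0, 0.99, 0.143, -0.0]
force: [0.3, -0.4, 0.1]
width: 1.005
```

Run:
```python
from h import *
print(state()[0],state()[2]["t"])
Ds={"top":(.5624,-.2123,.234),"side":(.563,-.2094,.236)}
for n,b,f in(("top",(330,225,395,285),9),("side",(310,135,365,190),10)):
    p,d=imaging.read_camera(n);np.savez(n+"3.npz",p=p,d=d);C=Cam(n);D=Ds[n];yp=.003 if n=="top" else .002
    cv2.imwrite(f"pics/{n}3.png",cv2.resize(p[100:310,190:470,::-1],None,fx=2.8,fy=2.8))
    F=(*w2(D,-.045,yp),D[2])
    overlay(C,p,[(F,[(0,0,.028,.02,.1645,1)],(255,0,0)),(F,[(0,0,.028,.0001,.1645,1)],(0,0,255)),((*w2(D,-.015,yp),D[2]),[(0,0,.02,.0001,.126,1)],(0,255,0))],b,f,f"pics/f{n}3.png")
```

```text
[0.58343481 0.15026064 0.20996623] 7.15
```

View pics/ftop3.png

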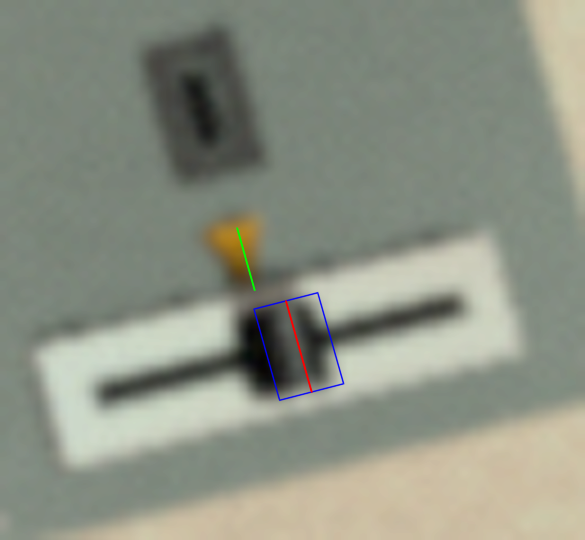

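View pics/fside3.png

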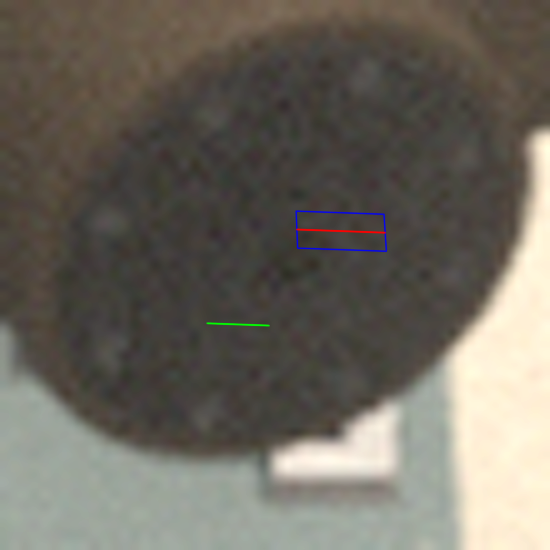

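View pics/side3.png

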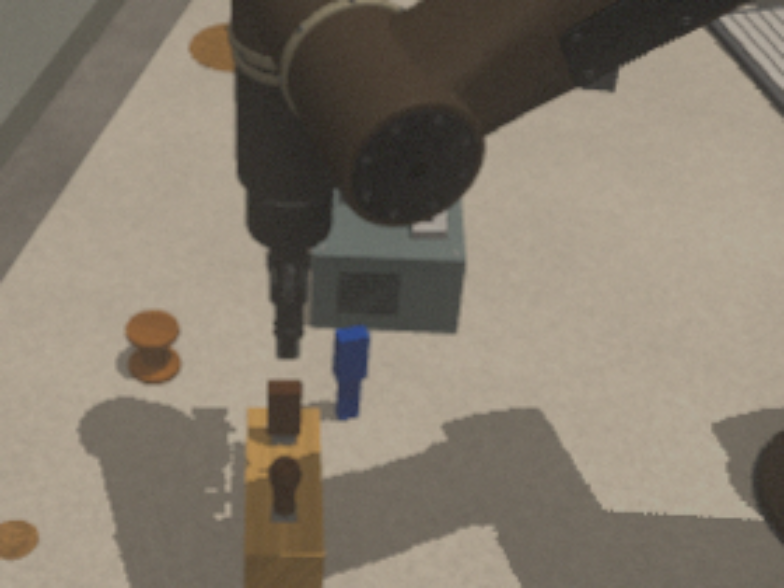

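Run:
```python
from h import *
for k,n,D in((3,"top",(.5624,-.2123,.234)),(0,"top",(.5624,-.2123,.234)),(2,"side",(.563,-.2094,.236)),(0,"side",(.563,-.2094,.236))):
    p=np.load(f"{n}{k}.npz")["p"].astype(float).mean(2);C=Cam(n)
    y0=.0025 if k else -.040
    ys=np.arange(y0-.016,y0+.0161,.001);pr=0
    for x in np.linspace(-.055,-.035,9):
        q=C.proj(np.array([[*w2(D,x,y),.1645] for y in ys]));pr=pr+map_coordinates(p,[q[:,1],q[:,0]],order=1)/9
    print(n,k,[(round(a*1e3,1),int(b)) for a,b in zip(ys,pr)])
```

```text
top 3 [(np.float64(-13.5), 103), (np.float64(-12.5), 104), (np.float64(-11.5), 104), (np.float64(-10.5), 104), (np.float64(-9.5), 102), (np.float64(-8.5), 99), (np.float64(-7.5), 94), (np.float64(-6.5), 87), (np.float64(-5.5), 79), (np.float64(-4.5), 69), (np.float64(-3.5), 58), (np.float64(-2.5), 49), (np.float64(-1.5), 42), (np.float64(-0.5), 40), (np.float64(0.5), 43), (np.float64(1.5), 48), (np.float64(2.5), 53), (np.float64(3.5), 57), (np.float64(4.5), 56), (np.float64(5.5), 54), (np.float64(6.5), 49), (np.float64(7.5), 42), (np.float64(8.5), 35), (np.float64(9.5), 29), (np.float64(10.5), 24), (np.float64(11.5), 20), (np.float64(12.5), 16), (np.float64(13.5), 13), (np.float64(14.5), 13), (np.float64(15.5), 14), (np.float64(16.5), 17), (np.float64(17.5), 23), (np.float64(18.5), 32)]
top 0 [(np.float64(-56.0), 109), (np.float64(-55.0), 105), (np.float64(-54.0), 98), (np.float64(-53.0), 90), (np.float64(-52.0), 79), (np.float64(-51.0), 66), (np.float64(-50.0), 53), (np.float64(-49.0), 43), (np.float64(-48.0), 37), (np.float64(-47.0), 36), (np.float64(-46.0), 38), (np.float64(-45.0)
[... 1471 characters left out ...]
np.float64(-51.0), 110), (np.float64(-50.0), 104), (np.float64(-49.0), 97), (np.float64(-48.0), 90), (np.float64(-47.0), 84), (np.float64(-46.0), 77), (np.float64(-45.0), 73), (np.float64(-44.0), 72), (np.float64(-43.0), 71), (np.float64(-42.0), 70), (np.float64(-41.0), 69), (np.float64(-40.0), 68), (np.float64(-39.0), 66), (np.float64(-38.0), 63), (np.float64(-37.0), 60), (np.float64(-36.0), 57), (np.float64(-35.0), 54), (np.float64(-34.0), 52), (np.float64(-33.0), 52), (np.float64(-32.0), 52), (np.float64(-31.0), 52), (np.float64(-30.0), 51), (np.float64(-29.0), 51), (np.float64(-28.0), 51), (np.float64(-27.0), 50), (np.float64(-26.0), 50), (np.float64(-25.0), 49), (np.float64(-24.0), 49)]
```

Run:
```python
from h import *
for k,n,D,b in((2,"side",(.563,-.2094,.236),(334,150,353,175)),(3,"top",(.5624,-.2123,.234),(352,254,374,274)),(0,"side",(.563,-.2094,.236),(336,142,353,162)),(0,"top",(.5624,-.2123,.234),(368,249,388,269))):
    u0,v0,u1,v1=b
    p=np.load(f"{n}{k}.npz")["p"].astype(float).mean(2)[v0:v1,u0:u1];C=Cam(n)
    tr=np.array([[*w2(D,-.045+a,bb),.1245] for a in(-.02,.02) for bb in(-.075,.075)])
    gr=np.array([[*w2(D,-.045+a,bb),.1245] for a in(-.003,.003) for bb in(-.055,.055)])
    mt=cv2.GaussianBlur(hullmask(C,tr,b),(0,0),.7);mg=cv2.GaussianBlur(hullmask(C,gr,b),(0,0),.7)
    res=[];c0=.0025 if k else -.042
    for y in np.arange(c0-.006,c0+.0081,.0005):
      for dx in np.arange(-.003,.0031,.001):
        V=lambda zs,hx=.014,hy=.01:np.array([[*w2(D,-.045+dx+a,y+bb),zz] for a in(-hx,hx) for bb in(-hy,hy) for zz in zs])
        B=cv2.GaussianBlur(hullmask(C,V((.1245,.1645)),b),(0,0),.7);T=cv2.GaussianBlur(hullmask(C,V((.1645,)),b),(0,0),.7)
        o=1-B
        A=np.c_[o.ravel(),(o*mt).ravel(),(o*mg).ravel(),B.ravel(),T.ravel()]
        c,r,*_=np.linalg.lstsq(A,p.ravel(),rcond=None);res.append((float(r[0]) if len(r) else float(((A@c-p.ravel())**2).sum()),round(y*1e3,1),round(dx*1e3,1)))
    res.sort();print(n,k,p.var()*p.size,[(round(a),float(b),float(c)) for a,b,c in res[:5]])
```

```text
side 2 462592.3190643275 [(109124, 2.5, 0.0), (109160, 3.5, 0.0), (109334, 4.0, 0.0), (109584, 1.5, 0.0), (109876, 2.0, 0.0)]
top 3 546811.1303030304 [(73544, 3.0, 2.0), (74456, 3.0, 1.0), (75390, 4.0, 1.0), (75833, 2.5, 2.0), (76551, 2.0, 2.0)]
side 0 524797.3385620916 [(91483, -41.5, 1.0), (93215, -38.5, 1.0), (93353, -37.0, 1.0), (93420, -39.0, 1.0), (93444, -38.0, 1.0)]
top 0 349209.0886111111 [(54720, -44.0, 2.0), (55048, -43.5, 1.0), (55116, -44.5, 2.0), (55180, -43.0, 2.0), (55493, -44.0, 1.0)]
```

Run:
```python
from h import *
plan([(.586,.148,.093,.288)],step=.03)
```

```text
from [0.5838 0.1489 0.2106] yaw 0.2851 t 7.25 w 1.0015921097217708 f [-0.3 -0.5  0.8]
[0.05, 0.04, 2.94, 0, 0, -0.001, 0],
[0.05, 0.04, 2.94, 0, 0, -0.001, 0],
[0.05, 0.04, 2.94, 0, 0, -0.001, 0],
[0.05, 0.04, 2.94, 0, 0, -0.001, 0],
end [0.5862 0.1479 0.093 ] 0.2891
```

{"api": "play_rows", "payload": {
  "moves": [
    [0.05,0.04,2.94,0,0,0,0],
    [0.05,0.04,2.94,0,0,0,0],
    [0.05,0.04,2.94,0,0,0,0],
    [0.05,0.04,2.94,0,0,0,0],
    [0,0,0,0,0,0,0]
  ]
}}

```text
t: 7.75
eef_pos: [0.584, 0.1458, 0.0894]
ee_rot: [0.001, 0.99, 0.141, -0.003]
force: [-0.2, 0.0, 0.4]
width: 0.998
```

Run:
```python
from h import *
p,M,o=state();print(p,np.arctan2(M[1,0],M[0,0]),o["force"])
for n,b in(("top",(180,200,300,290)),("side",(250,190,350,310))):
    q,d=imaging.read_camera(n);u0,v0,u1,v1=b
    cv2.imwrite(f"pics/{n}4.png",cv2.resize(q[v0:v1,u0:u1,::-1],None,fx=4.5,fy=4.5,interpolation=cv2.INTER_CUBIC))
```

```text
[0.58398007 0.14576635 0.0894043 ] 0.28252429021123227 [-0.19609937  0.03144985  0.36281883]
```

View pics/side4.png

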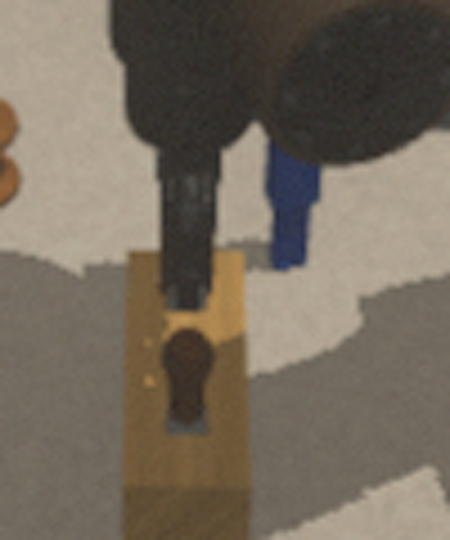

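The fingers straddle the scraper's handle at (187,290), well clear of the burnisher. Closing.

{"api": "play_rows", "payload": {
  "moves": [
    [0,0,0,0,0,0,100],
    [0,0,0,0,0,0,180],
    [0,0,0,0,0,0,255],
    [0,0,0,0,0,0,255],
    [0,0,0,0,0,0,255],
    [0,0,0,0,0,0,255],
    [0,0,0,0,0,0,255],
    [0,0,0,0,0,0,255]
  ]
}}

```text
t: 8.65
eef_pos: [0.5866, 0.1485, 0.0937]
ee_rot: [-0.0, 0.99, 0.142, 0.001]
force: [-0.8, -0.2, 5.8]
width: 0.228
```

Run:
```python
from h import *
for i in range(3):
    p,M,o=state();print(p,np.arctan2(M[1,0],M[0,0]),o["force"],o["wrist_torque"],o["width"])
```

```text
[0.58657555 0.14848181 0.09373783] 0.28566136817479404 [-0.78311401 -0.1813665   5.75819417] [-0.19522948  0.40640094 -0.01631845] 0.22834265115232896
[0.58657555 0.14848181 0.09373783] 0.28566136817479404 [-0.78311401 -0.1813665   5.75819417] [-0.19522948  0.40640094 -0.01631845] 0.22834265115232896
[0.58657555 0.14848181 0.09373783] 0.28566136817479404 [-0.78311401 -0.1813665   5.75819417] [-0.19522948  0.40640094 -0.01631845] 0.22834265115232896
```

Run:
```python
from h import *
plan([(.5866,.1485,.17,None),(.5866,.1485,.26,None),(.596,-.204,.26,.234)],grip=255,step=.035)
```

```text
from [0.5866 0.1485 0.0937] yaw 0.2857 t 8.65 w 0.22834265115232896 f [-0.8 -0.2  5.8]
[0.0, -0.0, -2.54, 0, 0, -0.0, 255],
[0.0, -0.0, -2.54, 0, 0, -0.0, 255],
[0.0, -0.0, -2.54, 0, 0, -0.0, 255],
[0.0, -0.0, -3.0, 0, 0, -0.0, 255],
[0.0, -0.0, -3.0, 0, 0, -0.0, 255],
[0.0, -0.0, -3.0, 0, 0, -0.0, 255],
[-0.82, 3.1, -0.0, 0, 0, 0.005, 255],
[-0.81, 3.1, -0.0, 0, 0, 0.005, 255],
[-0.79, 3.11, -0.0, 0, 0, 0.005, 255],
[-0.77, 3.11, -0.0, 0, 0, 0.005, 255],
[-0.76, 3.11, -0.0, 0, 0, 0.005, 255],
[-0.74, 3.12, -0.0, 0, 0, 0.005, 255],
[-0.73, 3.12, -0.0, 0, 0, 0.005, 255],
[-0.71, 3.13, -0.0, 0, 0, 0.005, 255],
[-0.7, 3.13, -0.0, 0, 0, 0.005, 255],
[-0.68, 3.13, -0.0, 0, 0, 0.005, 255],
[-0.66, 3.14, -0.0, 0, 0, 0.005, 255],
end [ 0.596  -0.204   0.2599] 0.2307
```

{"api": "play_rows", "payload": {
  "moves": [
    [0,0,-1,0,0,0,255],
    [0,0,-2,0,0,0,255],
    [0,0,-2.5,0,0,0,255],
    [0,0,-2.5,0,0,0,255],
    [0,0,-3,0,0,0,255],
    [0,0,-3,0,0,0,255],
    [0,0,-2.6,0,0,0,255],
    [0,0,0,0,0,0,255],
    [0,0,0,0,0,0,255]
  ]
}}

```text
t: 9.55
eef_pos: [0.5859, 0.1485, 0.2595]
ee_rot: [-0.0, 0.99, 0.142, 0.0]
force: [-1.1, 0.4, -1.8]
width: 0.225
```

Run:
```python
from h import *
p,M,o=state();print(p,np.arctan2(M[1,0],M[0,0]),o["force"],o["width"])
for n,b in(("top",(150,180,310,290)),("side",(230,130,350,280))):
    q,d=imaging.read_camera(n);u0,v0,u1,v1=b;np.savez(n+"5.npz",p=q,d=d)
    cv2.imwrite(f"pics/{n}5.png",cv2.resize(q[v0:v1,u0:u1,::-1],None,fx=4,fy=4,interpolation=cv2.INTER_CUBIC))
print(state()[0])
```

```text
[0.58589947 0.14845248 0.25946607] 0.2850708288009084 [-1.07714949  0.39425702 -1.78633787] 0.2249727230896702
[0.58538662 0.1481315  0.25794664]
```

View pics/side5.png

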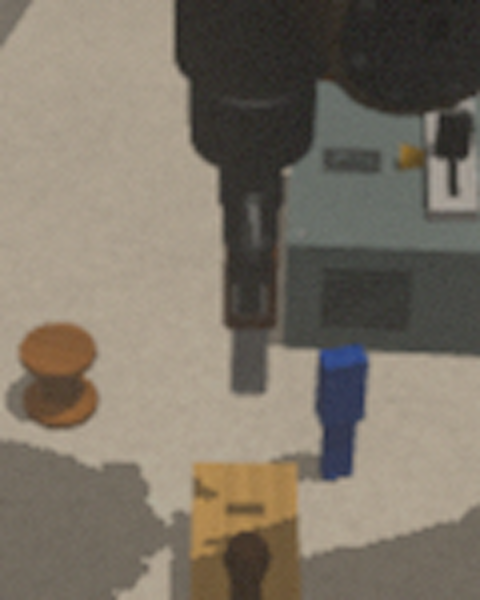

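View pics/top5.png

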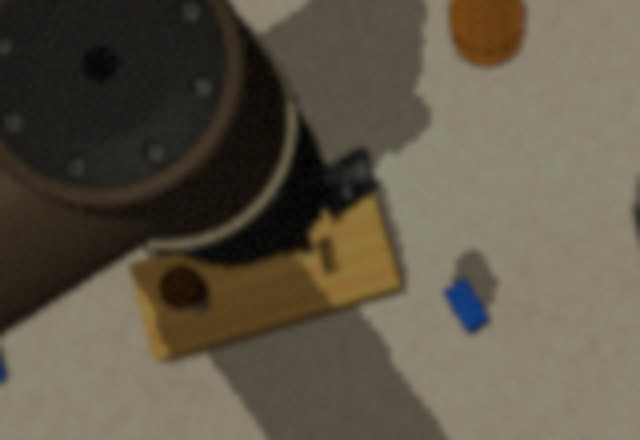

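{"api": "play_rows", "payload": {
  "moves": [
    [-0.82,3.1,0,0,0,0.005,255],
    [-0.81,3.1,0,0,0,0.005,255],
    [-0.79,3.11,0,0,0,0.005,255],
    [-0.77,3.11,0,0,0,0.005,255],
    [-0.76,3.11,0,0,0,0.005,255],
    [-0.74,3.12,0,0,0,0.005,255],
    [-0.73,3.12,0,0,0,0.005,255],
    [-0.71,3.13,0,0,0,0.005,255],
    [-0.7,3.13,0,0,0,0.005,255],
    [-0.68,3.13,0,0,0,0.003,255],
    [-0.62,3.14,0,0,0,0,255],
    [0,0,1,0,0,0,255]
  ]
}}

```text
t: 10.85
eef_pos: [0.5958, -0.2074, 0.2484]
ee_rot: [0.0, 0.993, 0.117, -0.0]
force: [0.4, 0.3, -0.8]
width: 0.227
```

{"api": "play_rows", "payload": {
  "moves": [
    [0,0,1.5,0,0,0,255],
    [0,0,1,0,0,0,255],
    [0,0,0,0,0,0,255],
    [0,0,0,0,0,0,255],
    [0,0,0,0,0,0,255]
  ]
}}

```text
t: 11.35
eef_pos: [0.5963, -0.2038, 0.2246]
ee_rot: [0.0, 0.993, 0.119, 0.0]
force: [0.6, 0.2, -1.2]
width: 0.227
```

Run:
```python
from h import *
p,M,o=state();print(p,np.arctan2(M[1,0],M[0,0]),o["force"],o["width"])
P=[p]
for i in range(3):
  for n,b in(("top",(300,180,420,300)),("side",(290,110,390,210))):
    if n=="top" and i: continue
    q,d=imaging.read_camera(n);u0,v0,u1,v1=b;np.savez(f"{n}6{i}.npz",p=q,d=d)
    if i==0:cv2.imwrite(f"pics/{n}6.png",cv2.resize(q[v0:v1,u0:u1,::-1],None,fx=6,fy=6,interpolation=cv2.INTER_CUBIC))
    P.append(state()[0])
print(np.array(P))
```

```text
[ 0.59631722 -0.20383882  0.22464583] 0.23792840531804368 [ 0.56493033  0.22011219 -1.1859729 ] 0.2267967210258744
[[ 0.59631722 -0.20383882  0.22464583]
 [ 0.59635376 -0.20382986  0.22474839]
 [ 0.59632273 -0.20387588  0.22477503]
 [ 0.59622413 -0.20392827  0.2247144 ]
 [ 0.59614642 -0.20397052  0.22460945]]
```

View pics/side6.png

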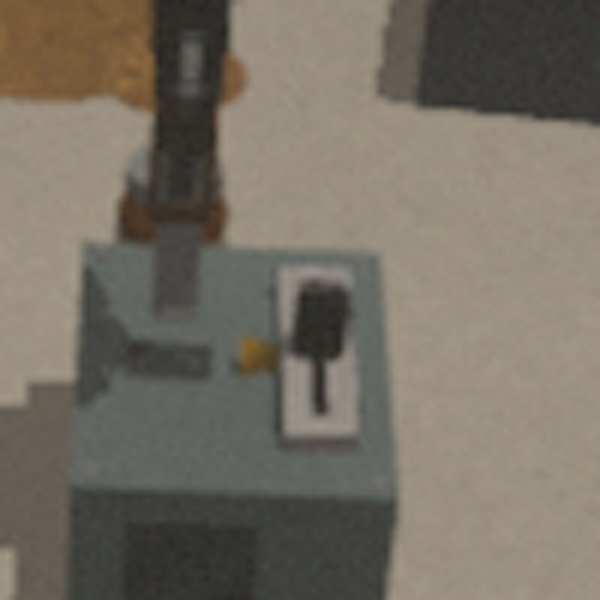

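View pics/top6.png

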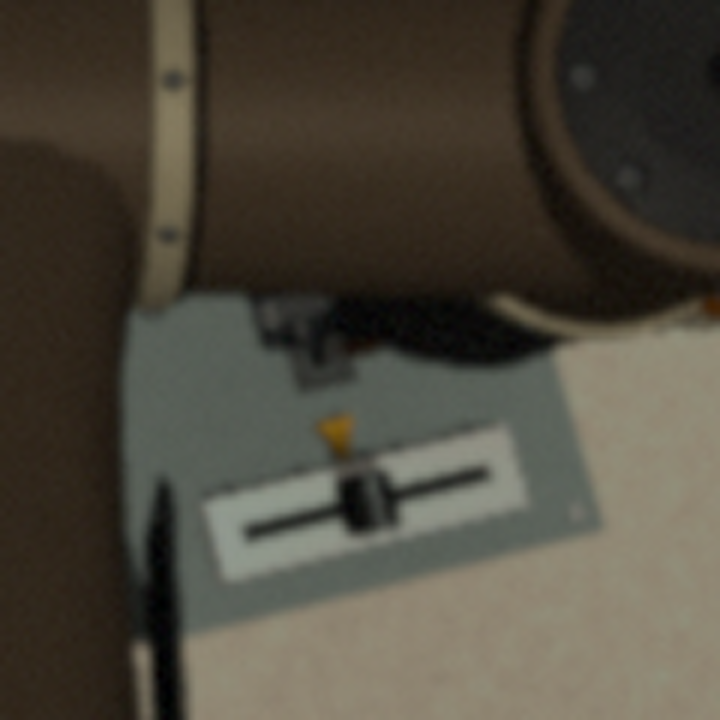

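Run:
```python
from h import *
D=(.563,-.2094,.236);C=Cam("side")
p=np.mean([np.load(f"side6{i}.npz")["p"].astype(float) for i in range(3)],0).clip(0,255).astype(np.uint8)
S=(*w2(D,.035,0),D[2]);e=.1415
overlay(C,p,[(S,[(0,0,.026,.01,.11,1)],(0,0,255)),(S,[(0,0,.020,.004,e,1),(0,0,.024,.008,e+.006,1)],(255,0,0)),(S,[(0,0,.024,.008,e+.065,1),(0,0,.034,.02,e+.065,1)],(0,255,0))],(305,125,345,185),12,"pics/b6.png")
```

```text
(no output)
```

View pics/b6.png

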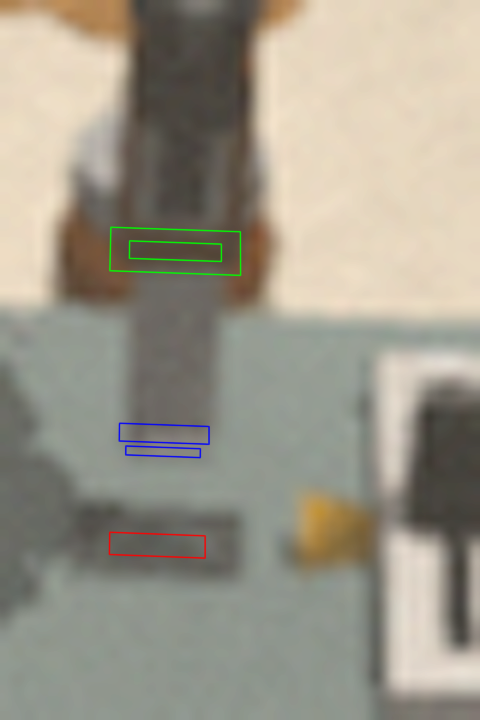

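Run:
```python
from h import *
C=Cam("side");D=(.563,-.2094,.236)
p6=np.mean([np.load(f"side6{i}.npz")["p"].astype(float) for i in range(3)],0).mean(2)
p0=np.load("side0.npz")["p"].astype(float).mean(2)
def prof(p,pts): 
    q=C.proj(pts);return map_coordinates(p,[q[:,1],q[:,0]],order=1)
xs=np.arange(-.035,.0351,.001)
def edges(pr):
    g=np.gradient(pr);o=[]
    for s in(slice(5,35),slice(36,66)):
        k=np.argmax(abs(g[s]))+s.start;w=abs(g[k-4:k+5]);o.append(round(float((xs[k-4:k+5]*w).sum()/w.sum()*1e3),2))
    return o,round(sum(o)/2,2)
e=.1415
for h in(.012,.02,.03,.04,.05):
    pr=np.mean([prof(p6,np.array([[*w2(D,.035+x,.004),e+h+dz] for x in xs])) for dz in np.linspace(-.004,.004,5)],0);print("blade",h,edges(pr))
for y in(-.007,0,.007):
    pr=np.mean([prof(p0,np.array([[*w2(D,.035+x,y+dy),.11] for x in xs])) for dy in np.linspace(-.004,.004,5)],0);print("bezel",y,edges(pr))
    pr=np.mean([prof(p0,np.array([[*w2(D,.035+x,y+dy),.11] for x in xs])) for dy in np.linspace(-.004,.004,5)],0);print(pr.astype(int)[::2])
for x in(-.008,0,.008):
    pr=np.mean([prof(p0,np.array([[*w2(D,.035+x+dx,y),.11] for y in xs])) for dx in np.linspace(-.006,.006,5)],0);print("bezel y",x,edges(pr));print(pr.astype(int)[::2])
for dx in(-.006,0,.006):
    pr=prof(p6,np.array([[*w2(D,.035+dx,.0),e+z] for z in xs]));print("bladez",pr.astype(int)[15:66:2])
```

```text
blade 0.012 ([-13.0, 9.77], -1.62)
blade 0.02 ([-13.15, 10.41], -1.37)
blade 0.03 ([-12.97, 10.71], -1.13)
blade 0.04 ([-12.67, 10.81], -0.93)
blade 0.05 ([-24.39, 30.85], 3.23)
bezel -0.007 ([-22.98, 23.78], 0.4)
[ 96  99 102 102 101  95  87  76  71  69  71  72  72  74  75  73  72  72
  74  75  74  77  79  81  80  77  73  71  74  82  92 100 104 103 103 104]
bezel 0 ([-23.13, 23.74], 0.3)
[ 86  94 102 103 101  96  87  75  72  71  74  73  72  70  69  69  68  68
  70  70  69  70  73  76  77  76  72  69  73  82  93 101 104 103 103 104]
bezel 0.007 ([-22.71, 23.36], 0.32)
[ 89  95 102 103 102  96  87  75  72  71  72  71  69  69  69  70  70  70
  71  72  71  70  70  72  73  74  73  74  79  86  94 101 104 104 104 105]
bezel y -0.008 ([-15.99, 14.11], -0.94)
[103 103 103 103 104 103 102  99  94  89  83  78  73  73  73  73  72  71
  70  69  68  69  71  73  80  87  93  98 102 102 102 102 102 101 102 102]
bezel y 0 ([-17.96, 14.74], -1.61)
[103 103 103 103 103 101  99  97  92  86  82  78  75  74  74  74  72  69
  67  68  68  70  72  75  81  88  94  98 102 103 103 103 103 102 102 102]
bezel y 0.008 ([-17.61, 14.93], -1.34)
[103 103 103 104 104 102 101  99  93  87  82  80  78  77  78  78  76  73
  71  70  70  70  73  75  80  87  93  97 102 104 104 104 103 103 103 103]
bladez [76 83 91 95 96 97 98 96 92 90 88 87 86 81 75 72 72 72 72 72 72 71 70 70
 69 69]
bladez [75 83 91 95 96 97 97 95 92 90 89 87 84 79 72 70 69 69 69 70 70 70 69 70
 71 70]
bladez [75 83 91 94 97 98 98 94 90 87 83 79 75 72 69 68 68 69 71 70 70 70 69 70
 71 71]
```

Run:
```python
from h import *
C=Cam("top");D=(.5624,-.2123,.234);p=np.load("top60.npz")["p"]
S=(*w2(D,.035,0),D[2]);e=.1415
T=(*w2(D,.033,0),D[2])
ov=[(S,[(0,0,.026,.01,.11,1),(0,0,.046,.031,.11,1)],(0,0,255)),(T,[(0,0,.020,.004,e,1),(0,0,.024,.008,e+.006,1)],(255,0,0)),(T,[(0,0,.024,.008,e+.065,1),(0,0,.034,.02,e+.065,1)],(0,255,0))]
overlay(C,p,[],(335,222,375,250),18,"pics/t6a.png")
overlay(C,p,ov,(335,222,375,250),18,"pics/t6b.png")
a=cv2.imread("pics/t6a.png");b=cv2.imread("pics/t6b.png")
a=np.clip(a.astype(float)*1.8,0,255).astype(np.uint8)
cv2.imwrite("pics/t6.png",cv2.resize(cv2.vconcat([a,b]),None,fx=.59,fy=.59))
```

```text
(no output)
```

View pics/t6.png

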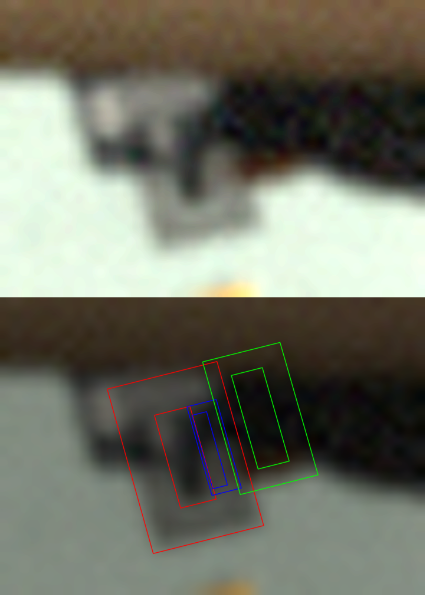

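{"api": "play_rows", "payload": {
  "moves": [
    [0.13,0,0,0,0,0,255],
    [0,0,1.3,0,0,0,255],
    [0,0,1.2,0,0,0,255],
    [0,0,0,0,0,0,255],
    [0,0,0,0,0,0,255],
    [0,0,0,0,0,0,255]
  ]
}}

```text
t: 12.15
eef_pos: [0.5974, -0.2039, 0.1992]
ee_rot: [0.0, 0.993, 0.118, 0.0]
force: [-0.0, -0.7, -1.0]
width: 0.225
```

Run:
```python
from h import *
p,M,o=state();print(p,np.arctan2(M[1,0],M[0,0]),o["force"],o["width"])
C=Cam("side");D=(.563,-.2094,.236)
I=[imaging.read_camera("side")[0] for i in range(3)];p=np.mean([i.astype(float) for i in I],0).clip(0,255).astype(np.uint8);np.savez("side7.npz",p=p)
q=imaging.read_camera("top")[0];np.savez("top7.npz",p=q)
S=(*w2(D,.0353,-.001),D[2]);e=state()[0][2]-.0832
overlay(C,p,[],(305,125,345,185),10,"pics/a.png")
overlay(C,p,[(S,[(0,0,.026,.01,.11,1)],(0,0,255)),(S,[(0,0,.020,.004,e,1),(0,0,.024,.008,e+.006,1)],(255,0,0)),(S,[(0,0,.024,.008,e+.065,1),(0,0,.034,.02,e+.065,1)],(0,255,0))],(305,125,345,185),10,"pics/b.png")
cv2.imwrite("pics/b7.png",cv2.resize(cv2.hconcat([cv2.imread("pics/a.png"),cv2.imread("pics/b.png")]),None,fx=.99,fy=.99))
print(state()[0])
```

```text
[ 0.59736032 -0.2039031   0.19916353] 0.23731159776507652 [-0.03570098 -0.69328055 -1.00866882] 0.22516804261999426
[ 0.59735308 -0.20385735  0.1993911 ]
```

View pics/b7.png

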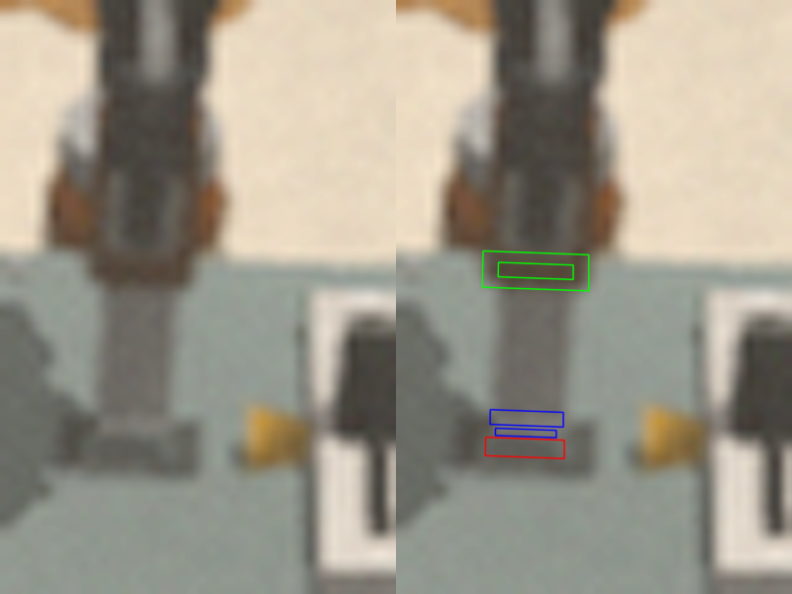

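{"api": "play_rows", "payload": {
  "moves": [
    [0.05,0,0.4,0,0,0,255],
    [0,0,0.4,0,0,0,255],
    [0,0,0.2,0,0,0,255],
    [0,0,0,0,0,0,255],
    [0,0,0,0,0,0,255]
  ]
}}

```text
t: 12.85
eef_pos: [0.5976, -0.2037, 0.1889]
ee_rot: [0.0, 0.993, 0.118, -0.0]
force: [0.2, 0.0, -0.9]
width: 0.229
```

{"api": "play_rows", "payload": {
  "moves": [
    [0,0,0.2,0,0,0,255],
    [0,0,0,0,0,0,255],
    [0,0,0.1,0,0,0,255],
    [0,0,0,0,0,0,255],
    [0,0,0,0,0,0,255]
  ]
}}

```text
t: 13.35
eef_pos: [0.5976, -0.2037, 0.186]
ee_rot: [0.0, 0.993, 0.118, -0.0]
force: [0.0, -0.3, -2.3]
width: 0.232
```

{"api": "play_rows", "payload": {
  "moves": [
    [0,0,0.2,0,0,0,255],
    [0,0,0.2,0,0,0,255],
    [0,0,0,0,0,0,255],
    [0,0,0,0,0,0,255]
  ]
}}

```text
t: 13.75
eef_pos: [0.5976, -0.2037, 0.1819]
ee_rot: [-0.0, 0.993, 0.118, -0.0]
force: [-0.5, 0.6, -1.2]
width: 0.225
```

Run:
```python
from h import *
p,M,o=state();print(p,o["force"],o["wrist_torque"],o["width"])
C=Cam("side")
I=[imaging.read_camera("side")[0] for i in range(2)];p=np.mean([i.astype(float) for i in I],0).clip(0,255).astype(np.uint8)
overlay(C,p,[],(305,125,345,185),10,"pics/a8.png")
```

```text
[ 0.59758968 -0.20371335  0.18188228] [-0.50853094  0.56675296 -1.16231885] [-0.0069779   0.02195684  0.027816  ] 0.22494685995668995
```

View pics/a8.png

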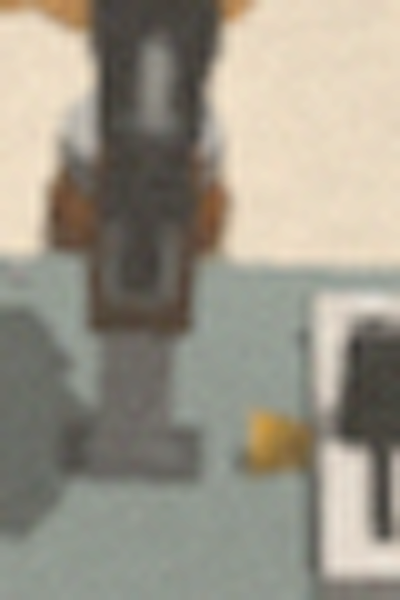

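The blade runs into the bezel at (140,440) with no contact force. I'll continue down.

{"api": "play_rows", "payload": {
  "moves": [
    [0,0,0.3,0,0,0,255],
    [0,0,0.3,0,0,0,255],
    [0,0,0.3,0,0,0,255],
    [0,0,0,0,0,0,255]
  ]
}}

```text
t: 14.25
eef_pos: [0.5973, -0.2036, 0.1723]
ee_rot: [-0.0, 0.993, 0.118, -0.001]
force: [-1.0, 0.5, -1.5]
width: 0.227
```

{"api": "play_rows", "payload": {
  "moves": [
    [0,0,0.3,0,0,0,255],
    [0,0,0.3,0,0,0,255],
    [0,0,0.3,0,0,0,255],
    [0,0,0.3,0,0,0,255],
    [0,0,0,0,0,0,255],
    [0,0,0,0,0,0,255],
    [0,0,0,0,0,0,255]
  ]
}}

```text
t: 14.95
eef_pos: [0.5977, -0.2037, 0.1611]
ee_rot: [0.0, 0.993, 0.118, 0.0]
force: [0.1, 0.6, -0.9]
width: 0.229
```

Run:
```python
from h import *
p,M,o=state();print(p,o["force"],o["wrist_torque"],o["width"])
C=Cam("side");D=(.563,-.2094,.236)
I=[imaging.read_camera("side")[0] for i in range(2)];p=np.mean([i.astype(float) for i in I],0).clip(0,255).astype(np.uint8)
q=imaging.read_camera("top")[0]
S=(*w2(D,.0353,-.001),D[2]);e=state()[0][2]-.0832
overlay(C,p,[],(305,125,350,185),8,"pics/a.png")
overlay(C,p,[(S,[(0,0,.026,.01,.11,1)],(0,0,255)),(S,[(0,0,.024,.008,e+.065,1),(0,0,.034,.02,e+.065,1)],(0,255,0))],(305,125,350,185),8,"pics/b.png")
cv2.imwrite("pics/b9.png",cv2.hconcat([cv2.imread("pics/a.png"),cv2.imread("pics/b.png")]))
cv2.imwrite("pics/t9.png",cv2.resize(q[150:300,160:420,::-1],None,fx=3,fy=3))
o=get_obs();print(o["eef_pos"],o["force"],o["t"])
```

```text
[ 0.59773929 -0.20370031  0.16114469] [ 0.11403063  0.59925125 -0.85162261] [-0.01210369  0.01741689 -0.01533613] 0.22935931532416295
[ 0.59773714 -0.20371563  0.16116469] [-0.74701738  0.25501548 -1.13243525] 15.1
```

View pics/b9.png

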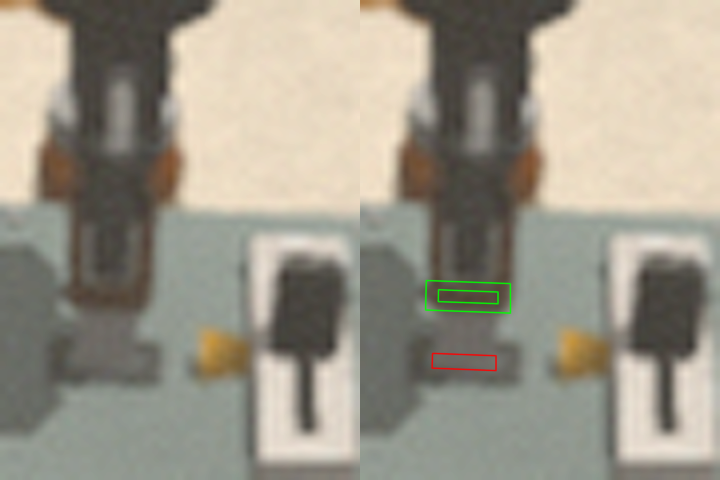

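View pics/t9.png

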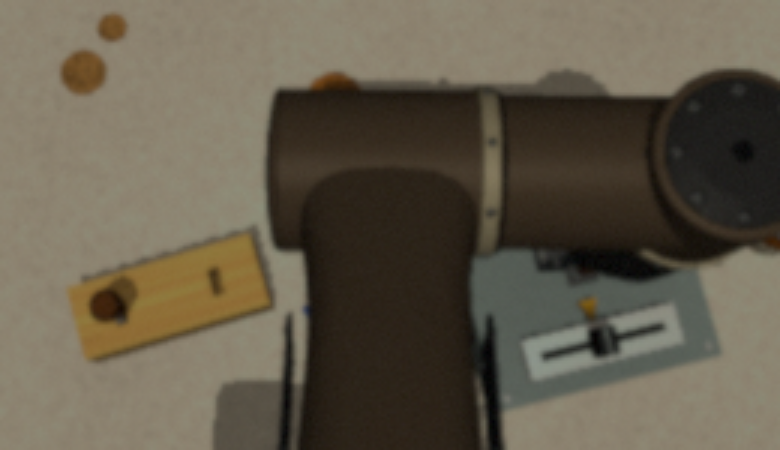

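Run:
```python
from h import *
print(get_obs()["force"],get_obs()["width"],ticket.hand_in())
```

```text
the job is handed in; nothing more can be done
[-0.74701738  0.25501548 -1.13243525] 0.23080324590752996 None
```

I set the slider, took the flat-sided scraper from the rack and lowered its blade into the slot. I handed the job in at about 15.1 s, still holding the scraper upright by the handle. The hand-in reported no verdict.

**Slider:** I gripped the grip, slid it towards +y and released it. Both views put the grip at about 3 mm in the demagnetiser's y. The pointer fitted at 3 mm in the top view and 2 mm in the side view, so they agree to about 1 mm against the 5 mm limit. A separate reading of the white line from the top view gave 3.7 mm. The last pictures show the slider still there.

**Scraper:** I estimate the blade's lower end at about 32 mm below the top plate; the handle's height in the last side view fits that. It went in without contact: forces stayed at or below about 2.3 N and read about 1 N at the end, roughly the weight of the tool.

**Not fully settled:**
- The two cameras disagreed by about 3 mm on the slot's y, and the side view showed the blade up to 2 mm off in x. I shifted the tool 1.8 mm before inserting and relied on the force-free entry as confirmation.
- The side view also suggested a lean of about 0.02 rad, within the 0.1 rad limit.

**Other things:** The burnisher still stands in the rack in the last top picture. I saw no sign that the jar, spool or pliers had moved, but I did not measure them again.

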